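# Clamp the standoffs in the quick-release vise

## Task

Back the vise's black knob off (anticlockwise), squeeze the orange release lever to slide the jaw open, move the grey setting block from the vise into the small white tray, and lay every brass standoff crosswise on the bed between the jaws, flats square to them. Then squeeze the lever to slide the jaw up against the row, let go of the lever, and only then turn the knob clockwise until the whole row is clamped tight. Leave everything else on the bench where it is.

Things in the scene. Friction and masses are not known exactly. Their poses are not given: they have to be found in the camera images.
- vise: Low grey-blue quick-release vise, fixed to the bench. Origin at bench height on its mid-plane; x along the slide from moving to fixed jaw, y across, z up. Bed 46 mm wide, top 30 mm above the bench; foot 90 mm wide, 10 high. Fixed jaw's face at x = +0.105. Jaws are 48 mm wide (block behind: 56), 24 to 26 mm above the bed; a standoff lying across sticks out 6 mm each side, so hold it by its ends.
- fixed_jaw: The vise's fixed jaw (blue block with steel face), part of the vise; its origin is at the foot of its face, on the bed, at vise x = +0.105.
- carriage (a joint): Slide of the blue carriage with the moving jaw: clear gap between the jaws in m while the knob is at 0 (the knob closes it by 1.2 mm per rad), 0 to 0.115; grows toward vise -x. Locked by a spring shoe; slides freely (about 1 N, plus 8 N per m/s) while the lever is pressed 0.15 rad or more.
- jaw_face (a point): Centre of the moving jaw's face as it stands with the knob at 0; 11 mm above the bed; moves with the carriage, axes as the vise's.
- jaw: The moving jaw plate (steel, spring-backed, 11.5 mm thick, 48 wide), origin on the bed in its working face; the knob pushes it out of the carriage toward the fixed jaw.
- lever (a joint): Angle of the orange release lever: about 0 (up to 0.02) at rest, 0.30 rad fully pressed. An upright paddle on the carriage, 30 mm long (vise x), 8 thick, hinged at its foot 52 mm above the bench, top at 97 mm, beside a fixed blue post (same length, top at 99 mm) toward which it is squeezed (vise -y). Takes 6 to 10 N at the fingers; springs back when let go.
- grip_mid (a point): Where to squeeze lever and post together from above: 82 mm above the bench, 90 mm behind the jaw face, moving with the carriage; axes as the vise's. The post's outer face is 15 mm to vise -y of it; the lever's outer face 24 mm to vise +y at rest, 15 mm when pressed. With the fingers closed on both, dragging them along vise x slides the carriage.
- knob (a joint): Turn of the black tightening knob about the vertical: 0 (fully backed off) to 5 rad, growing clockwise seen from above; at first it stands between 1.6 and 2.8 rad. Each rad pushes the moving jaw 1.2 mm toward the fixed jaw. It stays where it is left (0.08 N m friction). From first contact with the row, 1.5 rad clamps it firmly (12 N per rad); more does no harm.
- knob_top (a point): Grip point of the knob: on its axis, 90 mm above the bench, 36 mm behind the jaw face. The wing to hold is 34 mm long, 12 thick, 64 to 100 mm above the bench; it lies along vise x at 0 rad (white mark toward the fixed jaw). The point's x axis lies along the wing and turns with it.
- standoff_1: Square brass standoff bar, 20 x 20 x 60 mm, 0.18 kg; origin at its centre, x along its 60 mm length; any of its four long faces may be up. Two to four of the four are there.
- standoff_2: Square brass standoff bar, 20 x 20 x 60 mm, 0.18 kg; origin at its centre, x along its 60 mm length; any of its four long faces may be up. Two to four of the four are there.
- standoff_3: Square brass standoff bar, 20 x 20 x 60 mm, 0.18 kg; origin at its centre, x along its 60 mm length; any of its four long faces may be up. Two to four of the four are there.
- standoff_4: Square brass standoff bar, 20 x 20 x 60 mm, 0.18 kg; origin at its centre, x along its 60 mm length; any of its four long faces may be up. Two to four of the four are there.
- setting_block: Grey ground steel block 25 x 40 x 18 mm (x, y, z), about 0.16 kg, origin at the centre of its underside; at first it lies on the vise bed between the jaws.
- block_tray: Small shallow white tray, 100 x 90 mm, 22 mm high, walls and floor 4 mm, fixed; origin at the centre of its underside.
- marker: Marker pen, 138 mm long, lying on the bench; bystander.
- cup_lens: Small dark open parts cup, 56 mm across, 27 high; bystander.
- kapton_roll: Amber tape roll lying flat, 60 mm across, 18 high; bystander.
- driver_red: Red-handled screwdriver, 172 mm long, lying on the bench; bystander.
- module_12: Black camera module housing, 24 x 56 x 53 mm, standing; bystander.
Not all that is in view belongs to the job. Several things have the shape of the setting_block; the one meant has the colours described above.

How it is judged:
By the outcome, as a careful person would: the job done as asked, in the order asked, and still so for the second after the job is handed in, with the robot touching nothing.
Of standoff_1, standoff_2, standoff_3, standoff_4 only 2 to 4 are there at a start; the rules pass over those that are not, and their reading is None.
At some moment in a run one of standoff_1, standoff_2, standoff_3, standoff_4, setting_block may be knocked a few centimetres aside while the robot is not near it.
Once in a run the grip may slacken for a moment while it holds something.
It also fails if it takes over 210 s, if anything falls off the work surface, if the arm or the gripper's body presses on something with over 40 N, if the wrist force passes 120 N, or if a joint passes its speed limit or range.

## Robot

A 7-joint arm with a two-finger parallel gripper is mounted at the origin on a cart in front of the work surface, level with it; the furniture and walls round the work are solid. World frame = base frame: x ahead of the robot, y to its left, z up, the work surface at z = 0. Lengths are in m, angles in rad, forces in N, time in s.
With the tool pointing down it reaches from about 0.425 to 0.95 m from the base axis. Payload 4.7 kg.
Tool frame: the origin (TCP) lies on the centre line of the jaws, within the pads' length; the fingertips stand 22 mm ahead of it and the grasp point (between the pads) lies 3 mm ahead of it; y points along the fingers, z is the direction in which the jaws open and shut, and the axes are right-handed (so a half turn about y gives the same grasp; the last joint's range is limited). The gripper opens to 85 mm and grips with 20 to 120 N. Pads are 22 mm wide; open, the fingers measure 114 mm over their backs; the gripper's body (76 mm by 85 mm) begins 54 mm behind the grasp point. The pads swing forward as they close: fully open they stand 13 mm farther back than shut.
Start: joints at [1.149, 0.469, -0.049, 1.532, 0.024, 1.141, -0.082], TCP at [0.258, -0.624, 0.253] pointing down, gripper open.
Joint ranges: [-2.59, 2.59], [-0.33, 1.99], [-1.39, 1.29], [0.1, 2.45], [-1.04, 4.18], [0.21, 1.99], [-2.66, 2.66]. Speed limits (rad/s): [2.57, 2.57, 3.14, 3.14, 3.14, 3.14, 3.14].

## Interface

Orientations are given as a unit quaternion [x, y, z, w].
In Python, from rig import robot, viewer gives the robot as it stands.
- The arm moves only by the tool drive_tool, never from a script. Its argument "targets" is a list of rows, each a list of 4 numbers: the shift along the world's x, y, z in m, then the turn about the world's z in rad. A call has 1 to 5 rows; each row shifts and turns the commanded pose from where the row before left it; what a row does not reach is not made up. A row lasts 1/8 s, in which the tool goes at most 62.5 mm and 10.7 degrees, less where a joint would pass 70% of its speed; a pose out of reach is approached as far as the arm can. A call is refused whole if a number of a shift passes 0.0625 or a number of a turn 0.188, either way. A call with a gripper value outside its range is refused whole. "claw" is the opening, from 0 (shut) to 1 (fully open), set as the call begins (left out, the last holds). The fingers move at their own pace and stop on an object; the grip force is fixed at half the most. Time passes only in rows, so rows that do not move let the fingers close. It gives the time, the measured TCP pose, the force and the opening at its end, in the units of the state.
- robot.get_state(): the state, without advancing time (a new reading comes with each control period).
- viewer.snapshot(name): name is "side" or "top" or "wrist"; returns a dict with "image" (420x560x3 uint8, red, green, blue), "mtx" (3x3 intrinsics, pixels), "cam_to_world" (4x4, takes a point from camera to world coordinates). Camera axes: x right, y up, looking along -z (the intrinsics and any distortion apply to the point x, -y, -z); pixel columns grow to the right and rows downward; lengths in m; the calibration is good to about 2 mm. The wrist camera is an equidistant fisheye: a pixel r from the principal point sees the ray r / f radians off the axis. A picture is of the moment at which its call begins. There is no depth.
- robot.job_done(): hands the job in, once; it reports no verdict.
The state is a dict: "t": time; "qpos": joint angles; "joint_vel": joint speeds; "effort": joint torques, N m; "tool_pos": TCP position; "orientation": TCP orientation; "wrist_force": force on the tool from outside, world axes, zero at the start; "torque": the same for the moment, N m; "opening": finger opening in m.
Only numpy, scipy, OpenCV 4.12 (cv2) and the standard library are available. Lean on these libraries where they do the work, as an engineer would, in place of code of your own. Each camera call takes 0.05 s, during which the arm holds its last target. There are 200 camera calls.

## Working session

There is one attempt and no reset: what is moved stays moved. The work goes in short steps, Python scripts to look and compute and a tool call to move; the robot and the scene stay as the last step left them, time stands still between calls to the robot, and variables do not carry over. Pictures are saved under pics/ and viewed, about 12 in all and at most 16, crops included, and the job is handed in when it is done.

Besides the shell and the picture viewer there is one more tool, called after "Request:" as name(argument=value, ...), one argument or row to a line, values as JSON. drive_tool: Moves the arm, as the interface text tells. Its arguments: {"type":"object","properties":{"targets":{"type":"array","items":{"type":"array","items":{"type":"number"}}},"claw":{"type":"number"}},"required":["targets"]}

```bash
mkdir -p pics; ls
cat > h.py <<'E'
import numpy as np, cv2, json
from rig import robot, viewer
def snap(n, f):
    s=viewer.snapshot(n); cv2.imwrite(f'pics/{f}.png', s['image'][:,:,::-1]); np.savez(f'pics/{f}.npz', K=s['mtx'], T=s['cam_to_world']); return s
def ld(f):
    d=np.load(f'pics/{f}.npz'); return d['K'],d['T']
def ray(f,u,v,fish=False):
    K,T=ld(f); a=(u-K[0,2])/K[0,0]; b=(v-K[1,2])/K[1,1]
    if fish:
        r=np.hypot(a,b); k=np.sin(r)/r if r>1e-9 else 1; d=np.array([a*k,-b*k,-np.cos(r)])
    else: d=np.array([a,-b,-1.])
    return T[:3,3], T[:3,:3]@d
def at(f,u,v,z,fish=False):
    o,d=ray(f,u,v,fish); return (o+d*(z-o[2])/d[2])
def proj(f,p,fish=False):
    K,T=ld(f); c=T[:3,:3].T@(np.array(p)-T[:3,3]); x,y,z=c[0],-c[1],-c[2]
    if fish:
        r=np.hypot(x,y); th=np.arctan2(r,z); k=th/r if r>1e-9 else 1; x,y=x*k,y*k
    else: x,y=x/z,y/z
    return K[0,0]*x+K[0,2], K[1,1]*y+K[1,2]
def big(f,out,x0,y0,w,h,s):
    im=cv2.imread(f'pics/{f}.png')[y0:y0+h,x0:x0+w]; cv2.imwrite(f'pics/{out}.png', cv2.resize(im,None,fx=s,fy=s,interpolation=cv2.INTER_CUBIC))
E
python3 - <<'E'
from h import *
for n in ('top','side','wrist'):
    s=snap(n,n+'0'); print(n,s['mtx'].tolist(),s['cam_to_world'].round(3).tolist())
st=robot.get_state(); print({k:np.round(v,3).tolist() for k,v in st.items()})
a=cv2.imread('pics/top0.png'); cv2.imwrite('pics/top0b.png', cv2.resize(a,(800,600),interpolation=cv2.INTER_CUBIC))
E
```

```text
pics
top [[502.8487132076774, 0.0, 279.3710023595711], [0.0, 502.8487132076774, 209.53175294319504], [0.0, 0.0, 1.0]] [[0.008, 0.998, -0.058, 0.456], [-1.0, 0.009, 0.023, 0.199], [0.024, 0.057, 0.998, 1.281], [0.0, 0.0, 0.0, 1.0]]
side [[428.01457087683485, 0.0, 278.5942816875745], [0.0, 428.01457087683485, 200.94750049509761], [0.0, 0.0, 1.0]] [[0.998, -0.042, 0.04, 0.582], [0.057, 0.627, -0.777, -0.816], [0.008, 0.778, 0.628, 0.892], [0.0, 0.0, 0.0, 1.0]]
wrist [[325.19226210127806, 0.0, 277.7405090466177], [0.0, 325.19226210127806, 203.01954786616264], [0.0, 0.0, 1.0]] [[0.383, 0.874, 0.298, 0.335], [-0.924, 0.363, 0.122, -0.591], [-0.001, -0.322, 0.947, 0.374], [0.0, 0.0, 0.0, 1.0]]
{'t': 0.15, 'qpos': [1.149, 0.469, -0.049, 1.533, 0.024, 1.141, -0.082], 'joint_vel': [0.0, -0.001, 0.0, -0.005, -0.0, 0.001, 0.0], 'effort': [0.001, -51.077, -0.046, -23.798, 0.011, 0.005, -0.0], 'tool_pos': [0.258, -0.623, 0.253], 'orientation': [-0.138, 0.694, -0.693, 0.138], 'wrist_force': [0.319, 0.812, 0.682], 'torque': [-0.035, -0.016, 0.021], 'opening': 0.086}
```

View pics/top0b.png

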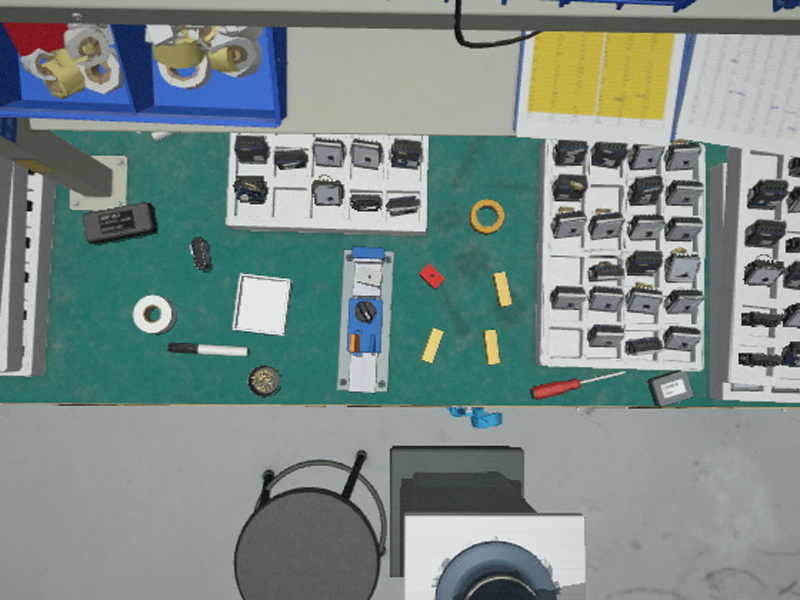

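View pics/side0.png

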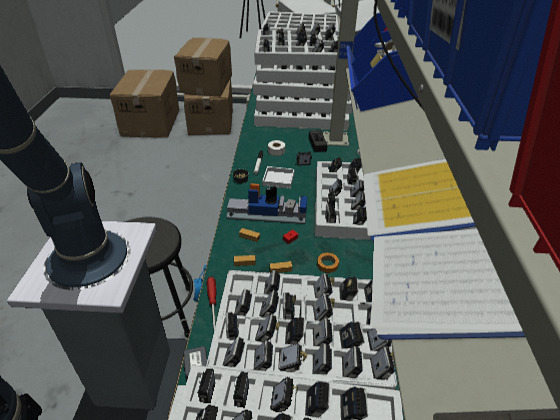

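```bash
python3 -c "
from h import *
big('top0','top0c',225,165,150,112,5)
for n,u,v,z in [('foot fixed L',0,0,0)]: pass
"
```

```text
(no output)
```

View pics/top0c.png

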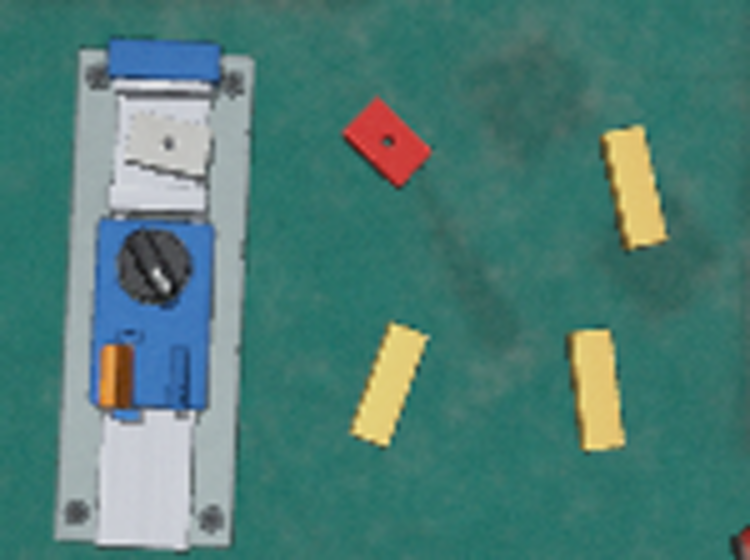

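Run:
```python
from h import *
def c(u,v,z): return at('top0',u/5+225-.1,v/5+165-.1,z)[:2]
F=[c(80,48,.01),c(254,57,.01),c(232,547,.01),c(55,540,.01)]
print('foot',np.round(F,4).tolist(),[round(float(np.linalg.norm(F[i]-F[(i+1)%4])),4) for i in range(4)])
f1=(F[0]+F[1])/2; f2=(F[2]+F[3])/2; d=f1-f2; yaw=np.arctan2(d[1],d[0]); print('yaw',yaw,'ctr',(f1+f2)/2)
d1=F[0]-F[3];d2=F[1]-F[2];d3=F[0]-F[1];print([np.arctan2(x[1],x[0]) for x in(d1,d2)],np.arctan2(d3[1],d3[0])-np.pi/2)
print('knob',c(155,267,.1)); m=c(166,290,.1)-c(141,243,.1); print('mark dir',np.arctan2(m[1],m[0]))
print('fixed face x top', c(110,78,.054),c(218,83,.054)); print('fixed back top',c(110,38,.054),c(220,43,.054))
print('jaw/carriage front',c(100,218,.054),c(213,226,.054))
print('carr back',c(93,405,.052),c(208,409,.052))
B=[c(132,110,.048),c(210,128,.048),c(203,182,.048),c(124,162,.048)]
print('block',np.round(B,4).tolist(),np.mean(B,0),[round(float(np.linalg.norm(B[i]-B[(i+1)%4])),4) for i in range(4)])
for n,P in {'A':[(606,132),(643,126),(667,238),(629,249)],'B':[(572,333),(608,330),(624,446),(587,451)],'C':[(393,323),(430,335),(387,446),(351,433)]}.items():
    Q=[c(u,v,.02) for u,v in P]; e=(Q[0]+Q[1]-Q[2]-Q[3])/2
    print(n,np.mean(Q,0).round(4),'len',np.linalg.norm(e).round(4),'yaw',np.arctan2(e[1],e[0]).round(3), np.linalg.norm(Q[0]-Q[1]).round(4))
def t(u,v,z): return at('top0',u*.7,v*.7,z)[:2]
T=[t(240,274,.022),t(291,277,.022),t(285,335,.022),t(233,331,.022)]
print('tray',np.mean(T,0),np.round(T,3).tolist())
print('red',c(388,142,.018))
```

```text
foot [[0.6176, 0.268], [0.614, 0.1796], [0.3662, 0.1886], [0.3691, 0.2774]] [0.0885, 0.2479, 0.0889, 0.2487]
yaw -0.03722203436705164 ctr [0.49173567 0.2283788 ]
[np.float64(-0.038131322467156156), np.float64(-0.036310125620910634)] -0.041136231464667716
knob [0.50311752 0.22662652]
mark dir -2.6431434878142483
fixed face x top [0.59741123 0.25071032] [0.5955092  0.19778675]
fixed back top [0.61712422 0.25093892] [0.61524905 0.19698553]
jaw/carriage front [0.52865392 0.25479076] [0.52525003 0.19958836]
carr back [0.43750941 0.25720749] [0.43598677 0.20119963]
block [[0.5824, 0.24], [0.5739, 0.2015], [0.5472, 0.2047], [0.5567, 0.2436]] [0.56504441 0.2224495 ] [0.0394, 0.0269, 0.04, 0.026]
A [ 0.5493 -0.0138] len 0.059 yaw 0.203 0.019
B [0.4465 0.0057] len 0.0591 yaw 0.133 0.0182
C [0.4486 0.11  ] len 0.0593 yaw -0.363 0.0195
tray [0.51804871 0.40898369] [[0.571, 0.449], [0.566, 0.36], [0.465, 0.368], [0.471, 0.459]]
red [0.57057152 0.11166508]
```

```bash
cat >> h.py <<'E'
from scipy.spatial.transform import Rotation as R
def st():
    s=robot.get_state(); M=R.from_quat(s['orientation']).as_matrix(); z=M[:,2]
    print('t',round(s['t'],2),'tcp',np.round(s['tool_pos'],4),'openyaw',round(float(np.arctan2(z[1],z[0])),3),'down',np.round(M[:,1],3),'q7',round(s['qpos'][6],3),'F',np.round(s['wrist_force'],1),'op',round(s['opening'],4)); return s
def brass(f):
    im=cv2.imread(f'pics/{f}.png'); h=cv2.cvtColor(im,cv2.COLOR_BGR2HSV)
    m=cv2.inRange(h,(18,70,150),(30,200,255)); cs,_=cv2.findContours(m,cv2.RETR_EXTERNAL,cv2.CHAIN_APPROX_NONE)
    for c in cs:
        if 120<cv2.contourArea(c)<700:
            r=cv2.minAreaRect(c); bx=cv2.boxPoints(r)
            Q=np.array([at(f,u,v,.02)[:2] for u,v in bx]); e=Q[1]-Q[0]; g=Q[2]-Q[1]
            L=e if np.linalg.norm(e)>np.linalg.norm(g) else g; a=np.arctan2(L[1],L[0]); a=(a+np.pi/2)%np.pi-np.pi/2
            print('brass px',np.round(r[0],1),'xy',Q.mean(0).round(4),'yaw',round(float(a),3),'size',np.linalg.norm(e).round(3),np.linalg.norm(g).round(3))
E
python3 -c "
from h import *
st(); brass('top0')"
```

```text
t 0.15 tcp [ 0.2582 -0.6232  0.2525] openyaw -1.178 down [-0.001  0.001 -1.   ] q7 -0.082 F [0.3 0.8 0.7] op 0.0857
brass px [344.1 242.4] xy [0.4478 0.0065] yaw 0.118 size 0.019 0.059
brass px [302.4 241.5] xy [0.4493 0.1114] yaw -0.344 size 0.059 0.02
brass px [351.8 201.9] xy [ 0.5499 -0.0128] yaw 0.211 size 0.02 0.059
brass px [341. 151.] xy [0.6791 0.0145] yaw -0.0 size 0.056 0.056
brass px [47.3 45.4] xy [0.9399 0.761 ] yaw -0.835 size 0.07 0.062
```

Request:
drive_tool(
  targets=[
    [0.05,0.04,0,0],
    [0.05,0.04,0,0],
    [0.05,0.05,0,0],
    [0.04,0.05,0,0],
    [0.03,0.05,0,0],
  ],
  claw=0.5,
)

```text
t: 0.78
tool_pos: [0.4708, -0.4003, 0.253]
orientation: [-0.138, 0.694, -0.693, 0.138]
wrist_force: [1.0, -0.4, -0.3]
opening: 0.0426
```

Request:
drive_tool(
  targets=[
    [0.01,0.06,0,0.1],
    [0.01,0.06,0,0],
    [0.01,0.06,0,0],
    [0,0.06,0,0],
    [0,0.06,0,0],
  ],
)

```text
t: 1.4
tool_pos: [0.499, -0.1005, 0.2533]
orientation: [0.172, -0.686, 0.686, -0.173]
wrist_force: [1.1, 1.3, 0.0]
opening: 0.0424
```

Request:
drive_tool(
  targets=[
    [0,0.06,0,0],
    [0,0.06,0,0],
    [0,0.06,0,0],
    [0,0.06,0,0],
    [0,0.06,0,0],
  ],
)

```text
t: 2.02
tool_pos: [0.499, 0.1991, 0.2533]
orientation: [0.172, -0.686, 0.686, -0.172]
wrist_force: [0.9, 0.5, -0.8]
opening: 0.0429
```

Request:
drive_tool(
  targets=[
    [0,0.027,0,0],
    [0,0,0,0],
  ],
)

```text
t: 2.28
tool_pos: [0.4984, 0.2271, 0.2531]
orientation: [-0.174, 0.686, -0.685, 0.174]
wrist_force: [-0.5, -0.5, -0.4]
opening: 0.0428
```

```bash
python3 -c "
from h import *
st(); snap('wrist','w1');big('w1','w1b',0,0,560,420,1.42)"
```

```text
t 2.27 tcp [0.4984 0.2271 0.2531] openyaw -1.073 down [-0.001  0.001 -1.   ] q7 -1.728 F [-0.5 -0.5 -0.4] op 0.0428
```

View pics/w1b.png

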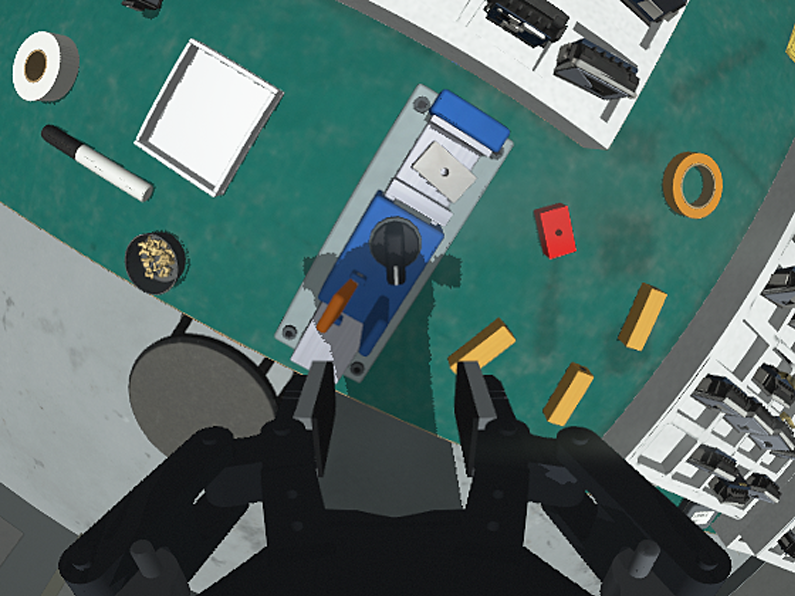

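```bash
python3 -c "
from h import *
w=lambda u,v,z: at('w1',u/1.42,v/1.42,z,True)[:2].round(4)
print('knob disc',w(396,243,.08),'wing ends',w(390,220,.1),w(398,262,.1))
print(np.array(proj('w1',(.503,.2266,.1),True))*1.42)
print('foot',w(422,84,.01),w(513,141,.01),w(276,340,.01),w(370,383,.01))
print('fixed face',w(430,122,.055),w(497,153,.055),'back',w(443,90,.055),w(511,133,.055))
print('block',[w(*p,.048).tolist() for p in[(427,140),(474,166),(456,204),(411,174)]])
print('tray',[w(*p,.022).tolist() for p in[(193,40),(284,94),(217,196),(134,144)]])
"
```

```text
knob disc [0.5109 0.2335] wing ends [0.5258 0.2458] [0.505  0.2289]
[399.67204849 266.49426673]
foot [0.6182 0.2688] [0.6154 0.1844] [0.3687 0.2776] [0.3712 0.184 ]
fixed face [0.5918 0.2511] [0.5966 0.2002] back [0.6158 0.2542] [0.614  0.1987]
block [[0.5801, 0.2464], [0.5806, 0.2084], [0.5504, 0.2059], [0.5535, 0.2445]]
tray [[0.572, 0.4497], [0.5624, 0.358], [0.4663, 0.3726], [0.4735, 0.4626]]
```

```bash
python3 -c "
from h import *
big('w1','w1c',190,55,180,215,2.75)"
```

```text
(no output)
```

View pics/w1c.png

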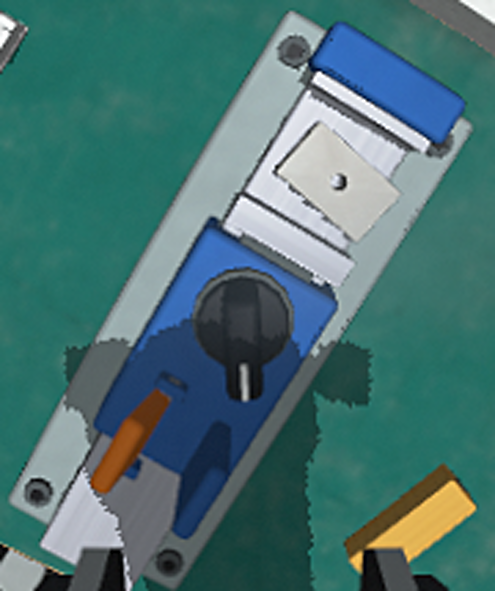

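```bash
python3 -c "
from h import *
def pc(p): 
    a=np.array(proj('w1',p,True)); return ((a-[190,55])*2.75).round(0)
k=np.array([.503,.2266]); 
for a in (-2.64,):
  for z in (.064,.1):
    print(z,'ctr',pc((*k,z)),'mark end',pc((*(k+.017*np.array([np.cos(a),np.sin(a)])),z)),'far',pc((*(k-.017*np.array([np.cos(a),np.sin(a)])),z)))
w=lambda u,v,z: at('w1',u/2.75+190,v/2.75+55,z,True)[:2].round(4)
print('mark end',w(244,402,.1)); print('disc',w(243,313,.064),w(243,313,.054))
print('block',[w(*p,.048).tolist() for p in[(318,122),(400,193),(352,243),(275,172)]])
print('fixed face top',w(314,90,.054),w(428,152,.054),'jaw face top',w(243,193,.054),w(356,264,.054), 'jaw back',w(222,222,.054),w(336,290,.054))
print('lever',w(150,410,.097),w(160,393,.097),w(97,485,.097))
print('foot',w(291,10,.01),w(473,124,.01))
print(ld('w1')[1].round(3))
"
```

```text
0.064 ctr [250. 337.] mark end [250. 382.] far [250. 291.]
0.1 ctr [252. 365.] mark end [252. 415.] far [251. 313.]
mark end [0.4909 0.2227]
disc [0.5095 0.2332] [0.5075 0.2321]
block [[0.5818, 0.2418], [0.5741, 0.2027], [0.5491, 0.2089], [0.5582, 0.2465]]
fixed face top [0.591  0.2491] [0.5922 0.2025] jaw face top [0.5463 0.2532] [0.5435 0.2048] jaw back [0.5335 0.2548] [0.5315 0.2064]
lever [0.4727 0.2481] [0.4796 0.2479] [0.4397 0.2521]
foot [0.618  0.2704] [0.615  0.1832]
[[ 0.478  0.832  0.283  0.571]
 [-0.879  0.452  0.153  0.267]
 [-0.001 -0.322  0.947  0.375]
 [ 0.     0.     0.     1.   ]]
```

Request:
drive_tool(
  targets=[
    [0.006,0.0015,-0.05,0],
    [0,0,-0.05,0],
    [0,0,-0.04,0],
    [0,0,-0.024,0],
    [0,0,0,0],
  ],
)

```text
t: 2.95
tool_pos: [0.5045, 0.2232, 0.0875]
orientation: [0.173, -0.685, 0.687, -0.17]
wrist_force: [-0.3, -0.9, -0.3]
opening: 0.0427
```

Request:
drive_tool(
  targets=[
    [0,0,0,0],
    [0,0,0,0],
    [0,0,0,0],
    [0,0,0,0],
    [0,0,0,0],
  ],
  claw=0,
)

```text
t: 3.58
tool_pos: [0.5042, 0.2298, 0.091]
orientation: [-0.172, 0.687, -0.684, 0.174]
wrist_force: [-4.8, 7.4, -0.5]
opening: 0.0112
```

```bash
python3 -c "
from h import *
st(); snap('wrist','w2');big('w2','w2b',100,60,360,270,2.2)"
```

```text
t 3.58 tcp [0.5042 0.2298 0.091 ] openyaw -1.076 down [ 0.001  0.005 -1.   ] q7 -1.847 F [-4.8  7.4 -0.5] op 0.0112
```

View pics/w2b.png

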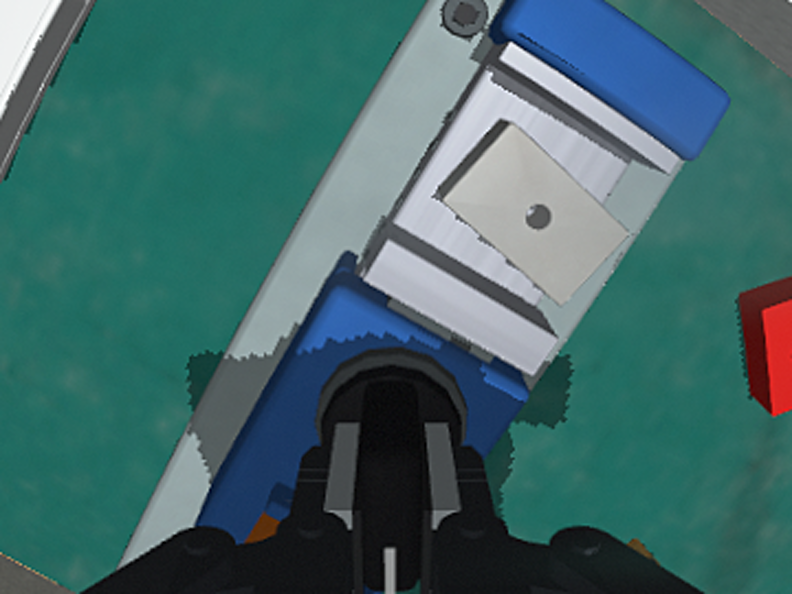

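Request:
drive_tool(
  targets=[
    [0,0,0,0.17],
    [0,0,0,0.17],
    [0,0,0,0.17],
    [0,0,0,0.17],
    [0,0,0,0.17],
  ],
)

```text
t: 4.25
tool_pos: [0.5055, 0.2289, 0.091]
orientation: [-0.44, 0.553, -0.551, 0.444]
wrist_force: [-0.6, 6.3, -3.9]
opening: 0.0109
```

Request:
drive_tool(
  targets=[
    [0,0,0,0.17],
    [0,0,0,0.17],
    [0,0,0,0.17],
    [0,0,0,0.17],
    [0,0,0,0.17],
  ],
)

```text
t: 4.88
tool_pos: [0.5069, 0.2292, 0.091]
orientation: [-0.627, 0.321, -0.322, 0.633]
wrist_force: [3.0, 8.0, -8.7]
opening: 0.0111
```

```bash
python3 -c "
from h import *
s=st(); print(s['torque'])"
```

```text
t 4.88 tcp [0.5069 0.2292 0.091 ] openyaw 0.628 down [ 0.005  0.008 -1.   ] q7 -0.415 F [ 3.   8.  -8.7] op 0.0111
[ 1.61396333 -0.49677074 -0.03442102]
```

Request:
drive_tool(
  targets=[
    [0,0,0,0.17],
    [0,0,0,0.17],
    [0,0,0,0.17],
    [0,0,0,0.17],
    [0,0,0,0.17],
  ],
)

```text
t: 5.5
tool_pos: [0.5076, 0.2305, 0.0911]
orientation: [-0.702, 0.031, -0.035, 0.71]
wrist_force: [4.9, 11.6, -11.8]
opening: 0.0109
```

Request:
drive_tool(
  targets=[
    [0,0,0,0.06],
    [0,0,0,0],
    [0,0,0,0],
  ],
)

```text
t: 5.88
tool_pos: [0.5076, 0.2306, 0.0911]
orientation: [-0.703, 0.011, -0.016, 0.711]
wrist_force: [4.4, 12.3, -10.1]
opening: 0.0111
```

```bash
python3 -c "
from h import *
s=st(); print(s['torque']); snap('wrist','w3');big('w3','w3b',100,60,360,270,1.6)"
```

```text
t 5.88 tcp [0.5076 0.2306 0.0911] openyaw 1.533 down [ 0.006  0.012 -1.   ] q7 0.355 F [  4.4  12.3 -10.1] op 0.0111
[ 2.34268604 -0.90151564  0.02142084]
```

View pics/w3b.png

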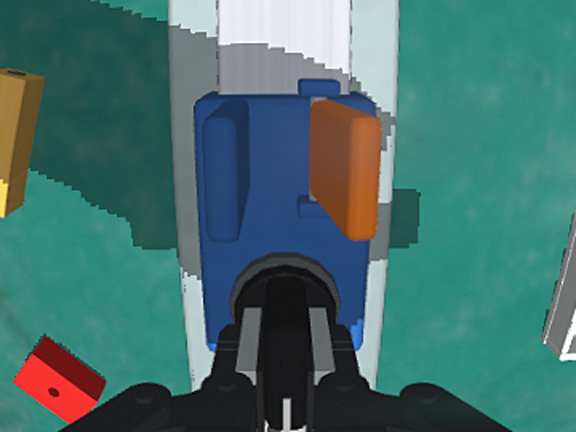

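Request:
drive_tool(
  targets=[
    [0,0,0,0.05],
    [0,0,0,0.05],
    [0,0,0,0.03],
    [0,0,0,0],
  ],
)

```text
t: 6.42
tool_pos: [0.5077, 0.2306, 0.0912]
orientation: [-0.702, -0.03, 0.027, 0.711]
wrist_force: [4.0, 13.3, -9.6]
opening: 0.0113
```

```bash
python3 -c "
from h import *
s=st(); print(s['torque'])"
```

```text
t 6.42 tcp [0.5077 0.2306 0.0912] openyaw 1.652 down [ 0.004  0.013 -1.   ] q7 0.461 F [ 4.  13.3 -9.6] op 0.0113
[ 2.6005581  -0.63426745 -2.32861186]
```

Request:
drive_tool(
  targets=[
    [0,0,0,-0.06],
    [0,0,0,-0.06],
    [0,0,0,0],
  ],
  claw=0.4,
)

```text
t: 6.8
tool_pos: [0.5062, 0.2257, 0.0905]
orientation: [0.707, -0.009, 0.011, -0.707]
wrist_force: [0.5, -0.4, 0.1]
opening: 0.0339
```

Request:
drive_tool(
  targets=[
    [0,0,0.03,0],
    [0,0,0.04,0],
    [-0.03,0,0,0],
    [-0.024,0.003,0,0],
    [0,0,0,0],
  ],
  claw=0.75,
)

```text
t: 7.42
tool_pos: [0.4503, 0.229, 0.1601]
orientation: [0.707, -0.009, 0.01, -0.707]
wrist_force: [0.3, 0.0, 0.4]
opening: 0.064
```

```bash
python3 -c "
from h import *
s=st(); print(s['torque']); snap('wrist','w4');big('w4','w4b',100,60,360,270,2.2)"
```

```text
t 7.42 tcp [0.4503 0.229  0.1601] openyaw 1.545 down [ 0.001 -0.001 -1.   ] q7 0.385 F [0.3 0.  0.4] op 0.064
[ 0.00425715 -0.02330578 -0.01441277]
```

View pics/w4b.png

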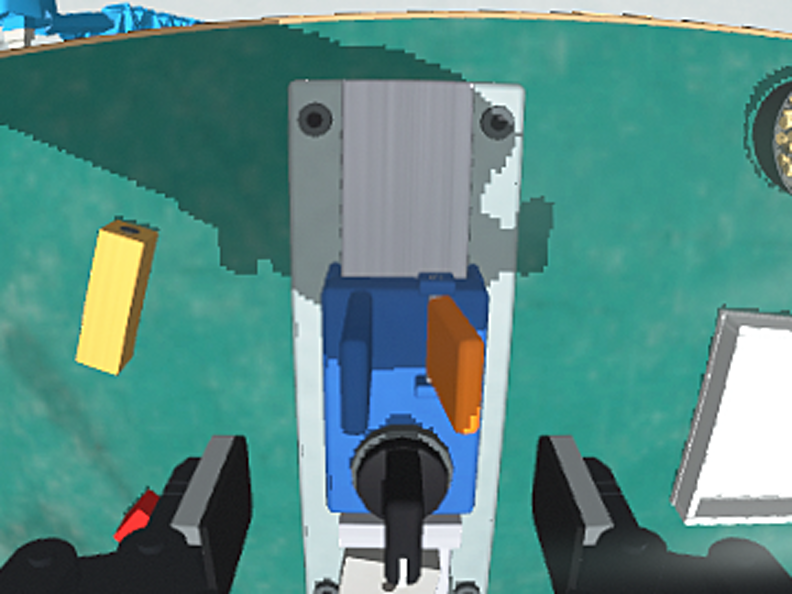

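Request:
drive_tool(
  targets=[
    [0.002,0.0036,-0.03,0],
    [0,0,-0.03,-0.01],
    [0,0,-0.016,0],
    [0,0,0,0],
  ],
)

```text
t: 7.98
tool_pos: [0.4535, 0.2323, 0.0826]
orientation: [0.707, -0.014, 0.013, -0.707]
wrist_force: [-0.3, -0.3, 0.2]
opening: 0.0641
```

Request:
drive_tool(
  targets=[
    [0,0,0,0],
    [0,0,0,0],
    [0,0,0,0],
    [0,0,0,0],
    [0,0,0,0],
  ],
  claw=0.2,
)

```text
t: 8.6
tool_pos: [0.4551, 0.2298, 0.0852]
orientation: [0.709, -0.014, 0.016, -0.705]
wrist_force: [-1.7, -14.7, 15.7]
opening: 0.0303
```

Request:
drive_tool(
  targets=[
    [0,-0.003,-0.002,0],
    [-0.01,0.0004,0,0],
    [-0.012,0.0005,0,0],
    [-0.012,0.0005,0,0],
    [-0.012,0.0005,0,0],
  ],
)

```text
t: 9.22
tool_pos: [0.411, 0.2314, 0.0851]
orientation: [0.707, -0.011, 0.018, -0.707]
wrist_force: [1.4, -13.0, 28.1]
opening: 0.0301
```

Request:
drive_tool(
  targets=[
    [-0.012,0.0005,0,0],
    [0,0,0,0],
    [0,0,0,0],
  ],
)

```text
t: 9.6
tool_pos: [0.3982, 0.232, 0.0851]
orientation: [0.708, -0.012, 0.017, -0.706]
wrist_force: [-1.2, -12.9, 31.2]
opening: 0.0301
```

Request:
drive_tool(
  targets=[
    [0,0,0.004,0],
    [0,0,0.002,0],
    [0,0,0,0],
  ],
)

```text
t: 9.98
tool_pos: [0.3939, 0.2319, 0.0856]
orientation: [-0.706, 0.015, -0.013, 0.708]
wrist_force: [0.6, 1.6, -23.5]
opening: 0.0298
```

Request:
drive_tool(
  targets=[
    [0,0,0,0],
    [0,0,0,0],
    [0,0,0,0],
  ],
  claw=0.75,
)

```text
t: 10.35
tool_pos: [0.3957, 0.232, 0.0879]
orientation: [0.707, -0.013, 0.014, -0.707]
wrist_force: [0.0, 0.2, -1.1]
opening: 0.064
```

Request:
drive_tool(
  targets=[
    [0,0,0.03,0],
    [0,0,0.05,0],
    [0,0,0.05,0],
    [0.04,0,0.02,0],
    [0,0,0,0],
  ],
)

```text
t: 10.98
tool_pos: [0.4386, 0.2319, 0.2393]
orientation: [-0.706, 0.014, -0.017, 0.708]
wrist_force: [-0.2, 0.8, -1.1]
opening: 0.0641
```

```bash
python3 -c "
from h import *
s=st(); snap('top','t5');big('t5','t5b',225,165,150,112,5); brass('t5')"
```

```text
t 10.97 tcp [0.4386 0.2319 0.2393] openyaw 1.527 down [ 0.004  0.002 -1.   ] q7 0.454 F [-0.2  0.8 -1.1] op 0.0641
brass px [344.1 242.4] xy [0.4478 0.0065] yaw 0.118 size 0.019 0.059
brass px [303.  239.8] xy [0.4535 0.1098] yaw -0.344 size 0.05 0.02
brass px [351.8 201.9] xy [ 0.5499 -0.0128] yaw 0.211 size 0.02 0.059
brass px [341. 151.] xy [0.6791 0.0145] yaw -0.0 size 0.056 0.056
brass px [47.3 45.4] xy [0.9399 0.761 ] yaw -0.835 size 0.07 0.062
```

View pics/t5b.png

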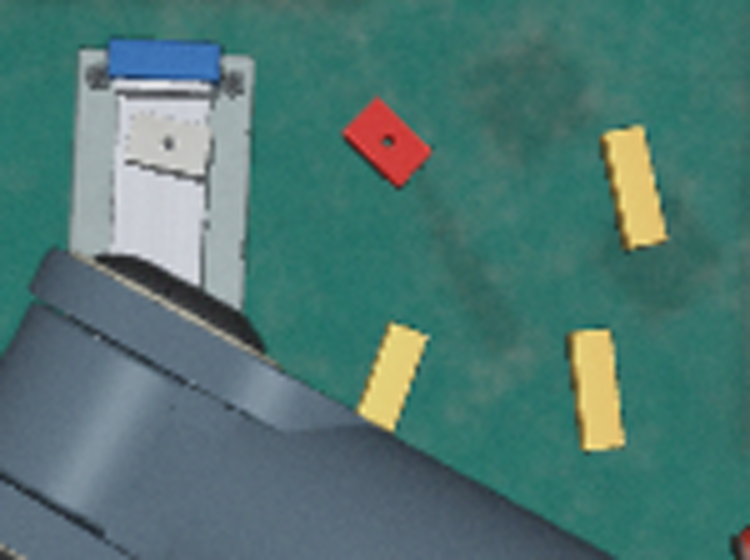

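Request:
drive_tool(
  targets=[
    [0.05,0,0,-0.09],
    [0.05,0,0,-0.087],
    [0.027,-0.007,0,0],
    [0,0,-0.05,0],
    [0,0,-0.04,0],
  ],
)

```text
t: 11.65
tool_pos: [0.5609, 0.2246, 0.145]
orientation: [0.704, -0.077, 0.075, -0.702]
wrist_force: [0.8, -0.1, -0.7]
opening: 0.0639
```

Request:
drive_tool(
  targets=[
    [0,0,-0.03,0],
    [0,0,0,0],
  ],
)

```text
t: 11.9
tool_pos: [0.5597, 0.2241, 0.1146]
orientation: [0.704, -0.078, 0.074, -0.702]
wrist_force: [0.2, -0.8, -0.8]
opening: 0.064
```

```bash
python3 -c "
from h import *
s=st(); snap('wrist','w6');big('w6','w6b',100,100,360,270,2.2)"
```

```text
t 11.9 tcp [0.5597 0.2241 0.1146] openyaw 1.357 down [-0.006 -0.003 -1.   ] q7 0.298 F [ 0.2 -0.8 -0.8] op 0.064
```

View pics/w6b.png

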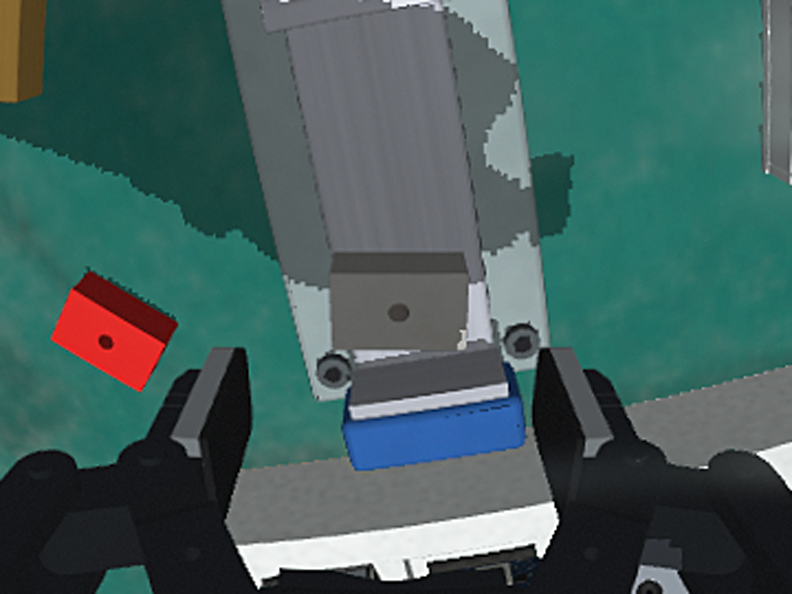

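```bash
python3 -c "
from h import *
w=lambda u,v,z: at('w6',u/2.2+100,v/2.2+100,z,True)[:2].round(4)
print('hole',w(398,312,.048)); B=[w(*p,.048) for p in[(331,274),(469,272),(464,349),(336,349)]]; print(B,np.mean(B,0))
print('fixed face top',w(350,406,.055),w(506,388,.055),'foot',w(357,361,.03),w(496,343,.03))
print('bed edges',w(287,28,.03),w(446,12,.03),w(322,245,.03),w(483,245,.03)); print('jaw front top',w(262,5,.054))
"
```

```text
hole [0.5666 0.2248]
[array([0.5508, 0.2085]), array([0.5586, 0.2473]), array([0.583 , 0.2415]), array([0.5748, 0.204 ])] [0.5668   0.225325]
fixed face top [0.5912 0.2048] [0.5951 0.2517] foot [0.5899 0.2061] [0.5931 0.2522]
bed edges [0.4811 0.2106] [0.4865 0.2561] [0.5478 0.2049] [0.5583 0.2536]
jaw front top [0.4734 0.2094]
```

Request:
drive_tool(
  targets=[
    [0.007,0.001,-0.02,0],
    [0,0,-0.02,0],
    [0,0,-0.012,0],
    [0,0,-0.006,0],
    [0,0,0,0],
  ],
)

```text
t: 12.58
tool_pos: [0.5691, 0.2261, 0.059]
orientation: [0.703, -0.076, 0.076, -0.703]
wrist_force: [-0.0, -0.2, 0.5]
opening: 0.064
```

Request:
drive_tool(
  targets=[
    [0,0,0,0],
    [0,0,0,0],
    [0,0,0,0],
    [0,0,0,0],
  ],
  claw=0.2,
)

```text
t: 13.08
tool_pos: [0.5698, 0.2263, 0.0603]
orientation: [-0.703, 0.076, -0.077, 0.703]
wrist_force: [0.0, 0.1, 4.6]
opening: 0.0378
```

Request:
drive_tool(
  targets=[
    [0,0,0.01,0],
    [0,0,0.03,0],
    [0,0,0.03,0],
    [0,0,0.03,0],
  ],
)

```text
t: 13.58
tool_pos: [0.5689, 0.2258, 0.1602]
orientation: [0.703, -0.076, 0.076, -0.703]
wrist_force: [-0.1, 0.6, -2.0]
opening: 0.0379
```

```bash
python3 -c "
from h import *
st(); snap('wrist','w6z')"
```

```text
t 13.57 tcp [0.5689 0.2258 0.1602] openyaw 1.355 down [-0.001 -0.    -1.   ] q7 0.343 F [-0.1  0.6 -2. ] op 0.0379
```

Request:
drive_tool(
  targets=[
    [-0.01,0.04,0,-0.16],
    [-0.01,0.04,0,-0.16],
    [-0.01,0.04,0,-0.16],
    [-0.01,0.04,0,-0.16],
    [-0.01,0.024,0,-0.16],
  ],
)

```text
t: 14.25
tool_pos: [0.5178, 0.4122, 0.159]
orientation: [-0.617, 0.345, -0.344, 0.618]
wrist_force: [0.7, -1.0, -0.6]
opening: 0.0379
```

Request:
drive_tool(
  targets=[
    [0,0,-0.02,-0.16],
    [0,0,-0.02,-0.16],
    [0,0,-0.02,-0.16],
    [0,0,-0.02,-0.16],
    [0,0,0,0],
  ],
)

```text
t: 14.88
tool_pos: [0.5181, 0.4089, 0.0774]
orientation: [0.48, -0.52, 0.52, -0.477]
wrist_force: [-0.7, -0.4, -1.1]
opening: 0.0381
```

```bash
python3 -c "
from h import *
st(); snap('wrist','w7');big('w7','w7b',100,100,360,270,1.8)"
```

```text
t 14.88 tcp [0.5181 0.4089 0.0774] openyaw -0.083 down [-0.003 -0.003 -1.   ] q7 -1.229 F [-0.7 -0.4 -1.1] op 0.0381
```

View pics/w7b.png

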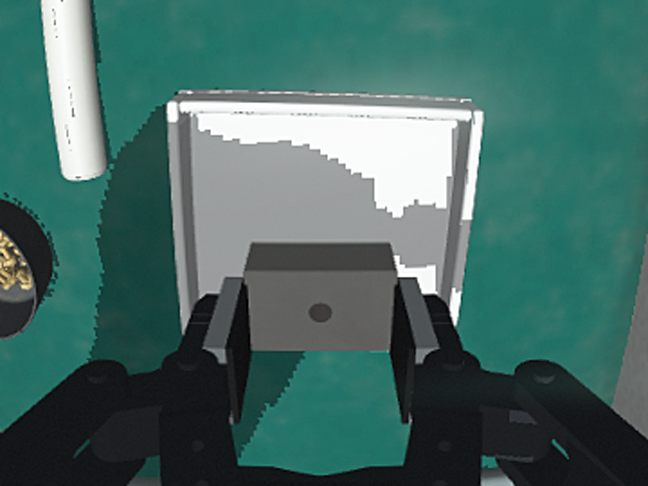

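Request:
drive_tool(
  targets=[
    [0,0,-0.02,0],
    [0,0,-0.014,0],
    [0,0,-0.007,0],
    [0,0,0,0],
  ],
)

```text
t: 15.42
tool_pos: [0.5189, 0.4097, 0.0374]
orientation: [-0.479, 0.521, -0.521, 0.478]
wrist_force: [-0.4, -0.0, -0.7]
opening: 0.0379
```

Request:
drive_tool(
  targets=[
    [0,0,0,0],
    [0,0,0,0],
    [0,0,0,0],
  ],
  claw=0.58,
)

```text
t: 15.8
tool_pos: [0.5195, 0.4103, 0.0389]
orientation: [0.478, -0.521, 0.521, -0.479]
wrist_force: [0.2, -0.7, 0.2]
opening: 0.0497
```

Request:
drive_tool(
  targets=[
    [0,0,0.03,0],
    [0,0,0.05,0],
    [0,0,0.05,0],
    [0,-0.04,0.02,0],
    [0,-0.06,0,0],
  ],
)

```text
t: 16.42
tool_pos: [0.5196, 0.3119, 0.1912]
orientation: [0.477, -0.52, 0.52, -0.481]
wrist_force: [1.6, -0.3, -0.4]
opening: 0.0494
```

Request:
drive_tool(
  targets=[
    [-0.02,-0.06,0,-0.05],
    [-0.02,-0.06,0,-0.05],
    [-0.02,-0.05,0,-0.05],
    [-0.01,-0.03,0,-0.05],
    [0,0,0,-0.04],
  ],
  claw=1,
)

```text
t: 17.05
tool_pos: [0.4492, 0.1087, 0.1885]
orientation: [0.411, -0.575, 0.576, -0.41]
wrist_force: [0.2, 1.4, 0.4]
opening: 0.0853
```

```bash
python3 -c "
from h import *
st(); snap('top','t8'); brass('t8'); snap('wrist','w8');big('w8','w8b',100,60,360,270,2.2)
a=cv2.imread('pics/t8.png')[165:277,150:375];b=cv2.imread('pics/w8.png'); a=cv2.resize(a,(560,279),interpolation=cv2.INTER_CUBIC); cv2.imwrite('pics/m8.png',np.vstack([a,b[60:370]]))"
```

```text
t 17.05 tcp [0.4492 0.1087 0.1885] openyaw -0.331 down [ 0.    -0.002 -1.   ] q7 -0.894 F [0.2 1.4 0.4] op 0.0853
brass px [351.8 201.9] xy [ 0.5499 -0.0128] yaw 0.211 size 0.02 0.059
brass px [341. 151.] xy [0.6791 0.0145] yaw -0.0 size 0.056 0.056
brass px [47.3 45.4] xy [0.9399 0.761 ] yaw -0.835 size 0.07 0.062
```

View pics/m8.png

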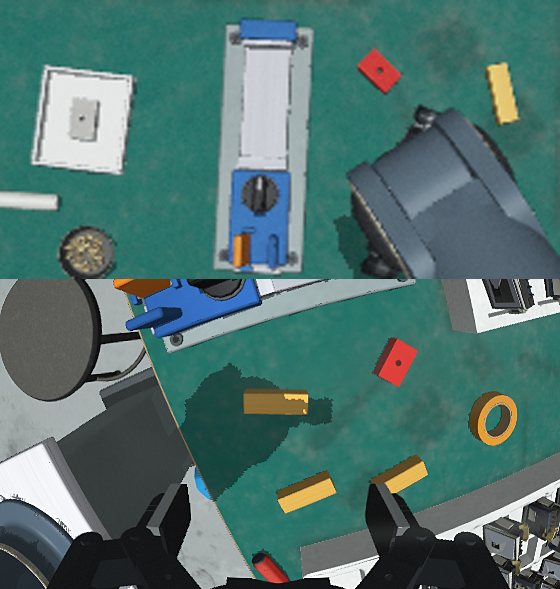

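```bash
python3 -c "
from h import *
w=lambda u,v,z: at('w8',u,v-279+60,z,True)[:2].round(4)
P=[w(*p,.02) for p in[(244,392),(307,391),(308,414),(244,413)]]; print(P,np.mean(P,0))
print('proj',[np.array(proj('w8',(.449,.111,.02),True))+[0,219]])
big('w8','w8c',230,160,100,60,6)
"
```

```text
[array([0.4249, 0.1337]), array([0.4801, 0.1158]), array([0.4743, 0.0943]), array([0.4178, 0.1147])] [0.449275 0.114625]
proj [array([276.7325561 , 406.21826268])]
```

Request:
drive_tool(
  targets=[
    [0,0.003,-0.05,-0.014],
    [0,0,-0.05,0],
    [0,0,-0.03,0],
    [0,0,-0.01,0],
    [0,0,0,0],
  ],
)

```text
t: 17.77
tool_pos: [0.4501, 0.1157, 0.0484]
orientation: [-0.409, 0.577, -0.577, 0.409]
wrist_force: [0.6, 0.3, -0.2]
opening: 0.0852
```

Request:
drive_tool(
  targets=[
    [0,0,-0.01,0],
    [0,0,-0.005,0],
    [0,0,0,0],
  ],
)

```text
t: 18.15
tool_pos: [0.4498, 0.1143, 0.0334]
orientation: [0.408, -0.577, 0.577, -0.408]
wrist_force: [0.6, 0.9, -0.3]
opening: 0.085
```

Request:
drive_tool(
  targets=[
    [0,-0.002,-0.004,0],
    [0,0,0,0],
  ],
)

```text
t: 18.4
tool_pos: [0.4496, 0.1121, 0.0292]
orientation: [0.408, -0.577, 0.577, -0.408]
wrist_force: [0.2, -0.7, 0.4]
opening: 0.085
```

Request:
drive_tool(
  targets=[
    [0,0,0,0],
    [0,0,0,0],
    [0,0,0,0],
    [0,0,0,0],
  ],
  claw=0.5,
)

```text
t: 18.9
tool_pos: [0.4497, 0.1124, 0.03]
orientation: [0.409, -0.577, 0.577, -0.408]
wrist_force: [-1.8, -0.1, 7.5]
opening: 0.0581
```

Request:
drive_tool(
  targets=[
    [0,0,0.01,0],
    [0,0,0.04,0],
    [0,0,0.04,0],
    [0,0,0.04,0],
    [0,0,0,0],
  ],
)

```text
t: 19.52
tool_pos: [0.4515, 0.1131, 0.1622]
orientation: [0.406, -0.576, 0.578, -0.411]
wrist_force: [0.3, 0.1, -3.7]
opening: 0.0578
```

```bash
python3 -c "
from h import *
st(); snap('wrist','w9');big('w9','w9b',120,200,300,180,2)"
```

```text
t 19.52 tcp [0.4515 0.1131 0.1622] openyaw -0.339 down [ 0.007  0.001 -1.   ] q7 -0.959 F [ 0.3  0.1 -3.7] op 0.0578
```

View pics/w9b.png

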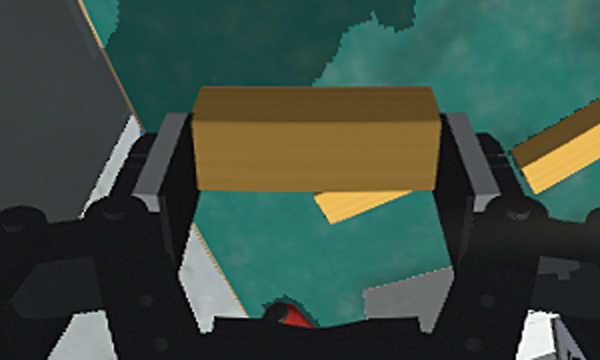

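Request:
drive_tool(
  targets=[
    [0.012,0.011,0,0.17],
    [0.012,0.011,0,0.17],
    [0.012,0.011,0,0.17],
    [0.012,0.011,0,0.17],
    [0.012,0.011,0,0.17],
  ],
)

```text
t: 20.2
tool_pos: [0.509, 0.1672, 0.1575]
orientation: [0.612, -0.356, 0.355, -0.61]
wrist_force: [-0.3, 0.4, -2.1]
opening: 0.0581
```

Request:
drive_tool(
  targets=[
    [0.012,0.011,0,0.17],
    [0.012,0.011,0,0.17],
    [0.012,0.011,0,0.17],
    [0.012,0.011,0,0.17],
    [0.012,0.011,0,0.17],
  ],
)

```text
t: 20.82
tool_pos: [0.5691, 0.2221, 0.1571]
orientation: [0.704, -0.073, 0.071, -0.703]
wrist_force: [-0.4, -0.5, -2.0]
opening: 0.058
```

Request:
drive_tool(
  targets=[
    [0.0045,0.004,-0.02,0.17],
    [0,0,-0.02,0],
    [0,0,0,0],
  ],
)

```text
t: 21.2
tool_pos: [0.5724, 0.225, 0.1161]
orientation: [0.708, -0.017, 0.013, -0.706]
wrist_force: [-0.2, -0.1, -1.6]
opening: 0.0577
```

```bash
python3 -c "
from h import *
st()"
```

```text
t 21.2 tcp [0.5724 0.225  0.1161] openyaw 1.529 down [-0.006 -0.003 -1.   ] q7 0.479 F [-0.2 -0.1 -1.6] op 0.0577
```

Request:
drive_tool(
  targets=[
    [0.0045,0.0027,-0.02,0],
    [0,0,-0.015,0],
    [0,0,0,0],
  ],
)

```text
t: 21.58
tool_pos: [0.5779, 0.2284, 0.0827]
orientation: [0.708, -0.015, 0.013, -0.706]
wrist_force: [-0.1, 0.2, -1.6]
opening: 0.058
```

```bash
python3 -c "
from h import *
st(); snap('wrist','w10');big('w10','w10b',120,140,300,220,2.4)"
```

```text
t 21.57 tcp [0.5779 0.2284 0.0827] openyaw 1.531 down [-0.003 -0.001 -1.   ] q7 0.453 F [-0.1  0.2 -1.6] op 0.058
```

View pics/w10b.png

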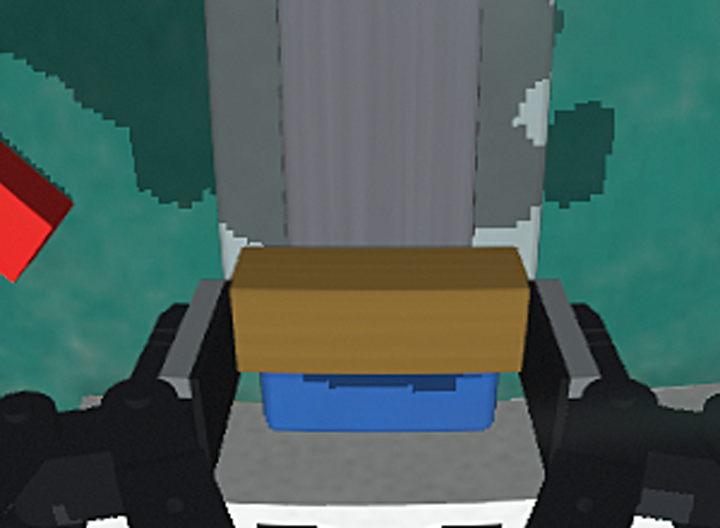

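```bash
python3 -c "
from h import *
w=lambda u,v,z: at('w10',u/2.4+120,v/2.4+140,z,True)[:2].round(4)
P=[w(*p,.0727) for p in[(231,290),(530,289),(522,371),(237,372)]];print(P,np.mean(P,0))
print('fixed blue back edge',w(272,430,.055),w(492,430,.055),'bed edges',w(279,5,.03),w(480,5,.03),w(289,247,.03),w(474,247,.03))
"
```

```text
[array([0.5665, 0.2004]), array([0.5686, 0.2587]), array([0.5881, 0.258 ]), array([0.5861, 0.1992])] [0.577325 0.229075]
fixed blue back edge [0.6161 0.2011] [0.6183 0.2549] bed edges [0.5179 0.2086] [0.5197 0.254 ] [0.578  0.2064] [0.5799 0.2525]
```

Request:
drive_tool(
  targets=[
    [0,0,-0.012,0],
    [0,0,-0.006,0],
    [0,0,-0.003,0],
    [0,0,0,0],
  ],
)

```text
t: 22.12
tool_pos: [0.5787, 0.2291, 0.0632]
orientation: [-0.707, 0.014, -0.014, 0.707]
wrist_force: [-0.2, -0.4, -1.8]
opening: 0.0582
```

Request:
drive_tool(
  targets=[
    [0,0,0,0],
    [0,0,0,0],
    [0,0,0,0],
  ],
  claw=0.85,
)

```text
t: 22.5
tool_pos: [0.5789, 0.2293, 0.0637]
orientation: [-0.707, 0.014, -0.014, 0.707]
wrist_force: [-0.1, 0.2, -0.4]
opening: 0.0728
```

Request:
drive_tool(
  targets=[
    [0,0,0.02,0],
    [0,0,0.04,0],
    [0,0,0.04,0],
    [-0.02,-0.05,0,-0.16],
    [-0.03,-0.06,0,-0.16],
  ],
)

```text
t: 23.12
tool_pos: [0.5311, 0.1234, 0.1653]
orientation: [-0.695, 0.127, -0.129, 0.696]
wrist_force: [1.0, -0.8, -0.2]
opening: 0.0731
```

Request:
drive_tool(
  targets=[
    [-0.03,-0.06,0,-0.16],
    [-0.03,-0.05,0,-0.17],
    [-0.02,-0.01,0,-0.17],
    [0,0,0,-0.17],
    [0,0,0,-0.17],
  ],
  claw=1,
)

```text
t: 23.75
tool_pos: [0.453, 0.0073, 0.1647]
orientation: [-0.582, 0.4, -0.402, 0.583]
wrist_force: [-0.2, 0.6, -2.0]
opening: 0.0854
```

Request:
drive_tool(
  targets=[
    [0,0,0,-0.17],
    [0,0,0,-0.1],
    [0,0,0,0],
  ],
)

```text
t: 24.12
tool_pos: [0.4532, 0.0079, 0.1645]
orientation: [-0.525, 0.473, -0.474, 0.525]
wrist_force: [0.2, -0.6, -0.7]
opening: 0.0852
```

```bash
cat >> h.py <<'E'
def wbrass(f,z=.02):
    im=cv2.imread(f'pics/{f}.png'); h=cv2.cvtColor(im,cv2.COLOR_BGR2HSV)
    m=cv2.inRange(h,(14,110,60),(30,230,255)); cs,_=cv2.findContours(m,cv2.RETR_EXTERNAL,cv2.CHAIN_APPROX_NONE)
    for c in cs:
        if cv2.contourArea(c)>300:
            r=cv2.minAreaRect(c); Q=np.array([at(f,u,v,z,True)[:2] for u,v in cv2.boxPoints(r)]); e=Q[1]-Q[0]; g=Q[2]-Q[1]
            L=e if np.linalg.norm(e)>np.linalg.norm(g) else g; a=(np.arctan2(L[1],L[0])+np.pi/2)%np.pi-np.pi/2
            print('W px',np.round(r[0]),'xy',Q.mean(0).round(4),'yaw',round(float(a),3),'size',np.linalg.norm(e).round(3),np.linalg.norm(g).round(3))
E
python3 -c "
from h import *
st(); snap('top','t11'); brass('t11'); snap('wrist','w11'); wbrass('w11')"
```

```text
t 24.12 tcp [0.4532 0.0079 0.1645] openyaw 0.103 down [ 0.002 -0.001 -1.   ] q7 -0.352 F [ 0.2 -0.6 -0.7] op 0.0852
brass px [255.5 186.8] xy [0.5856 0.2303] yaw 1.525 size 0.019 0.059
brass px [341. 151.] xy [0.6791 0.0145] yaw -0.0 size 0.056 0.056
brass px [47.3 45.4] xy [0.9399 0.761 ] yaw -0.835 size 0.07 0.062
W px [377. 221.] xy [ 0.5471 -0.0076] yaw 0.211 size 0.062 0.028
W px [490. 206.] xy [0.6733 0.0189] yaw -0.199 size 0.056 0.072
W px [270. 190.] xy [0.4462 0.0112] yaw 0.102 size 0.059 0.024
```

Request:
drive_tool(
  targets=[
    [-0.0055,-0.001,-0.05,0.015],
    [0,0,-0.04,0],
    [0,0,-0.02,0],
    [0,0,-0.008,0],
    [0,0,0,0],
  ],
)

```text
t: 24.85
tool_pos: [0.4476, 0.0065, 0.0455]
orientation: [-0.528, 0.47, -0.47, 0.528]
wrist_force: [0.2, -0.2, 0.6]
opening: 0.0855
```

```bash
python3 -c "
from h import *
st()"
```

```text
t 24.85 tcp [0.4476 0.0065 0.0455] openyaw 0.117 down [ 0.  0. -1.] q7 -0.569 F [ 0.2 -0.2  0.6] op 0.0855
```

Request:
drive_tool(
  targets=[
    [0,0.0005,-0.01,0],
    [0,0,-0.005,0],
    [0,0,0,0],
  ],
)

```text
t: 25.22
tool_pos: [0.4472, 0.0067, 0.0302]
orientation: [0.528, -0.47, 0.47, -0.528]
wrist_force: [-0.1, 0.6, 0.1]
opening: 0.085
```

Request:
drive_tool(
  targets=[
    [0,0,0,0],
    [0,0,0,0],
    [0,0,0,0],
    [0,0,0,0],
  ],
  claw=0.5,
)

```text
t: 25.72
tool_pos: [0.4474, 0.0068, 0.0311]
orientation: [0.528, -0.47, 0.47, -0.528]
wrist_force: [-1.4, -1.0, 7.7]
opening: 0.0576
```

Request:
drive_tool(
  targets=[
    [0,0,0.01,0],
    [0,0,0.04,0],
    [0,0,0.04,0],
    [0,0,0.04,0],
    [0,0,0,0],
  ],
)

```text
t: 26.35
tool_pos: [0.4492, 0.007, 0.1631]
orientation: [-0.527, 0.468, -0.472, 0.529]
wrist_force: [0.6, -0.4, -2.0]
opening: 0.0577
```

```bash
python3 -c "
from h import *
st(); snap('wrist','w12'); wbrass('w12',.152); wbrass('w9',.152); wbrass('w10',.0727)"
```

```text
t 26.35 tcp [0.4492 0.007  0.1631] openyaw 0.115 down [ 0.006 -0.001 -1.   ] q7 -0.346 F [ 0.6 -0.4 -2. ] op 0.0577
W px [278. 266.] xy [0.448  0.0131] yaw 0.112 size 0.058 0.029
W px [381. 222.] xy [0.4928 0.0413] yaw 0.209 size 0.032 0.014
W px [492. 208.] xy [0.5558 0.0547] yaw -0.187 size 0.028 0.036
W px [406. 271.] xy [0.5128 0.0937] yaw 0.211 size 0.029 0.017
W px [278. 277.] xy [0.4512 0.113 ] yaw -0.343 size 0.057 0.039
W px [504. 207.] xy [0.5759 0.107 ] yaw -0.627 size 0.028 0.037
W px [ 60. 326.] xy [0.62  0.084] yaw -0.981 size 0.057 0.035
W px [278. 269.] xy [0.5728 0.2291] yaw 1.531 size 0.057 0.029
W px [ 10. 204.] xy [0.5344 0.0786] yaw -0.399 size 0.045 0.018
W px [ 6. 76.] xy [0.4637 0.0918] yaw -0.085 size 0.01 0.039
```

Request:
drive_tool(
  targets=[
    [0.012,0.025,0,0.158],
    [0.012,0.025,0,0.158],
    [0.012,0.025,0,0.158],
    [0.012,0.025,0,0.158],
    [0.012,0.025,0,0.158],
  ],
)

```text
t: 27.02
tool_pos: [0.5066, 0.1321, 0.1585]
orientation: [0.67, -0.23, 0.228, -0.668]
wrist_force: [0.2, -0.6, -2.2]
opening: 0.0576
```

Request:
drive_tool(
  targets=[
    [0.012,0.025,0,0.158],
    [0.012,0.025,0,0.158],
    [0.012,0.025,0,0.158],
    [0.01,0.022,0,0.152],
    [0,0,0,0],
  ],
)

```text
t: 27.65
tool_pos: [0.5524, 0.2302, 0.1584]
orientation: [-0.707, 0.014, -0.012, 0.707]
wrist_force: [-0.2, -0.8, -2.0]
opening: 0.0577
```

```bash
python3 -c "
from h import *
st()"
```

```text
t 27.65 tcp [0.5524 0.2302 0.1584] openyaw 1.534 down [-0.004  0.001 -1.   ] q7 0.468 F [-0.2 -0.8 -2. ] op 0.0577
```

Request:
drive_tool(
  targets=[
    [0.0025,-0.0005,-0.03,0],
    [0,0,-0.025,0],
    [0,0,-0.02,0],
    [0,0,0,0],
  ],
)

```text
t: 28.15
tool_pos: [0.5547, 0.2272, 0.0834]
orientation: [0.708, -0.015, 0.013, -0.706]
wrist_force: [0.2, -0.0, -1.4]
opening: 0.0576
```

```bash
python3 -c "
from h import *
st(); snap('wrist','w13'); wbrass('w13',.0727)"
```

```text
t 28.15 tcp [0.5547 0.2272 0.0834] openyaw 1.532 down [-0.003 -0.002 -1.   ] q7 0.404 F [ 0.2 -0.  -1.4] op 0.0576
W px [ 63. 338.] xy [0.6079 0.0795] yaw -0.916 size 0.058 0.024
W px [278. 276.] xy [0.5544 0.2275] yaw 1.533 size 0.058 0.041
W px [  5. 226.] xy [0.525  0.0652] yaw 0.201 size 0.03 0.041
```

Request:
drive_tool(
  targets=[
    [0,0.0025,-0.011,0],
    [0,0,-0.007,0],
    [0,0,-0.003,0],
    [0,0,0,0],
  ],
)

```text
t: 28.7
tool_pos: [0.5558, 0.2308, 0.0642]
orientation: [0.707, -0.014, 0.014, -0.707]
wrist_force: [-0.1, -0.2, -2.2]
opening: 0.0573
```

Request:
drive_tool(
  targets=[
    [0,0,0,0],
    [0,0,0,0],
    [0,0,0,0],
  ],
  claw=0.85,
)

```text
t: 29.08
tool_pos: [0.556, 0.231, 0.0647]
orientation: [-0.707, 0.014, -0.014, 0.707]
wrist_force: [0.2, 0.6, -0.2]
opening: 0.0723
```

Request:
drive_tool(
  targets=[
    [0,0,0.02,0],
    [0,0,0.04,0],
    [0,0,0.04,0],
    [0,-0.05,0,-0.13],
    [0,-0.06,0,-0.13],
  ],
)

```text
t: 29.7
tool_pos: [0.5561, 0.1214, 0.1667]
orientation: [-0.699, 0.104, -0.107, 0.7]
wrist_force: [1.5, -1.3, -0.6]
opening: 0.0726
```

Request:
drive_tool(
  targets=[
    [0,-0.05,0,-0.14],
    [0,-0.04,0,-0.15],
    [0,-0.035,0,-0.15],
    [0,0,0,-0.15],
    [0,0,0,-0.15],
  ],
  claw=1,
)

```text
t: 30.32
tool_pos: [0.5562, -0.0045, 0.1658]
orientation: [-0.612, 0.352, -0.353, 0.613]
wrist_force: [-0.6, 0.6, -0.2]
opening: 0.0854
```

Request:
drive_tool(
  targets=[
    [0,0,0,-0.16],
    [0,0,0,-0.16],
    [0,0,0,0],
  ],
)

```text
t: 30.7
tool_pos: [0.5562, -0.0036, 0.1658]
orientation: [-0.55, 0.443, -0.444, 0.551]
wrist_force: [0.1, -0.3, -0.2]
opening: 0.0853
```

```bash
python3 -c "
from h import *
st(); snap('top','t14'); brass('t14'); snap('wrist','w14'); wbrass('w14')"
```

```text
t 30.7 tcp [ 0.5562 -0.0036  0.1658] openyaw 0.215 down [ 0.002 -0.    -1.   ] q7 -0.28 F [ 0.1 -0.3 -0.2] op 0.0853
brass px [255.5 198.2] xy [0.5568 0.2301] yaw 1.522 size 0.02 0.059
brass px [255.5 186.8] xy [0.5856 0.2303] yaw 1.525 size 0.019 0.059
brass px [341. 151.] xy [0.6791 0.0145] yaw -0.0 size 0.056 0.056
brass px [46.8 45.2] xy [0.9404 0.7624] yaw -0.796 size 0.07 0.062
W px [527. 301.] xy [ 0.9202 -0.0808] yaw -1.568 size 0.125 0.115
W px [268. 198.] xy [ 0.5486 -0.0081] yaw 0.213 size 0.058 0.025
W px [409. 197.] xy [0.6758 0.0193] yaw -0.438 size 0.056 0.067
```

Request:
drive_tool(
  targets=[
    [-0.0066,-0.0074,-0.05,0],
    [0,0,-0.04,0],
    [0,0,-0.02,0],
    [0,0,-0.01,0],
    [0,0,0,0],
  ],
)

```text
t: 31.42
tool_pos: [0.5497, -0.0112, 0.0447]
orientation: [-0.55, 0.444, -0.444, 0.551]
wrist_force: [0.3, 0.0, -0.1]
opening: 0.0851
```

```bash
python3 -c "
from h import *
st()"
```

```text
t 31.43 tcp [ 0.5497 -0.0112  0.0447] openyaw 0.213 down [ 0.001  0.    -1.   ] q7 -0.41 F [ 0.3  0.  -0.1] op 0.0851
```

Request:
drive_tool(
  targets=[
    [0,0,-0.01,0],
    [0,0,-0.004,0],
    [0,0,0,0],
  ],
)

```text
t: 31.8
tool_pos: [0.5491, -0.0116, 0.0303]
orientation: [0.55, -0.444, 0.444, -0.55]
wrist_force: [0.7, 0.2, 0.4]
opening: 0.0854
```

Request:
drive_tool(
  targets=[
    [0,0,0,0],
    [0,0,0,0],
    [0,0,0,0],
    [0,0,0,0],
  ],
  claw=0.5,
)

```text
t: 32.3
tool_pos: [0.5496, -0.0116, 0.0312]
orientation: [-0.55, 0.444, -0.445, 0.55]
wrist_force: [-1.1, -0.2, 5.7]
opening: 0.0578
```

Request:
drive_tool(
  targets=[
    [0,0,0.01,0],
    [0,0,0.04,0],
    [0,0,0.04,0],
    [0,0,0.04,0],
    [0,0,0,0],
  ],
)

```text
t: 32.92
tool_pos: [0.5511, -0.0111, 0.1637]
orientation: [-0.549, 0.442, -0.446, 0.551]
wrist_force: [0.5, 0.6, -1.4]
opening: 0.058
```

```bash
python3 -c "
from h import *
st(); snap('wrist','w15'); wbrass('w15',.152)"
```

```text
t 32.92 tcp [ 0.5511 -0.0111  0.1637] openyaw 0.212 down [ 0.007 -0.    -1.   ] q7 -0.273 F [ 0.5  0.6 -1.4] op 0.058
W px [530. 298.] xy [ 0.7263 -0.007 ] yaw 1.557 size 0.064 0.057
W px [278. 268.] xy [ 0.5497 -0.0062] yaw 0.208 size 0.057 0.029
W px [415. 192.] xy [0.6043 0.0444] yaw -0.154 size 0.029 0.033
```

Request:
drive_tool(
  targets=[
    [-0.003,0.03,0,0.165],
    [-0.003,0.03,0,0.165],
    [-0.003,0.03,0,0.165],
    [-0.003,0.03,0,0.165],
    [-0.003,0.03,0,0.165],
  ],
)

```text
t: 33.6
tool_pos: [0.533, 0.1386, 0.1586]
orientation: [0.683, -0.186, 0.184, -0.682]
wrist_force: [0.2, -0.0, -2.2]
opening: 0.0579
```

Request:
drive_tool(
  targets=[
    [-0.003,0.03,0,0.165],
    [-0.003,0.03,0,0.165],
    [-0.001,0.031,0,0.165],
    [0,0,0,0],
  ],
)

```text
t: 34.1
tool_pos: [0.5254, 0.2317, 0.1589]
orientation: [-0.706, 0.013, -0.011, 0.708]
wrist_force: [-1.1, -1.0, -2.1]
opening: 0.0577
```

```bash
python3 -c "
from h import *
st(); snap('top','t16'); brass('t16')"
```

```text
t 34.1 tcp [0.5254 0.2317 0.1589] openyaw 1.537 down [-0.003  0.002 -1.   ] q7 0.432 F [-1.1 -1.  -2.1] op 0.0577
brass px [341. 151.] xy [0.6791 0.0145] yaw -0.0 size 0.056 0.056
brass px [46.8 45.2] xy [0.9404 0.7624] yaw -0.796 size 0.07 0.062
```

Request:
drive_tool(
  targets=[
    [0.0035,0.0018,-0.03,-0.005],
    [0,0,-0.025,0],
    [0,0,-0.02,0],
    [0,0,0,0],
  ],
)

```text
t: 34.65
tool_pos: [0.5298, 0.23, 0.0834]
orientation: [0.708, -0.017, 0.014, -0.706]
wrist_force: [0.4, 0.4, -1.7]
opening: 0.0577
```

```bash
python3 -c "
from h import *
st(); snap('wrist','w17'); wbrass('w17',.0727)"
```

```text
t 34.65 tcp [0.5298 0.23   0.0834] openyaw 1.527 down [-0.003 -0.002 -1.   ] q7 0.355 F [ 0.4  0.4 -1.7] op 0.0577
W px [ 64. 351.] xy [0.5948 0.0769] yaw -0.888 size 0.055 0.012
W px [278. 292.] xy [0.5411 0.2298] yaw 0.049 size 0.056 0.063
```

Request:
drive_tool(
  targets=[
    [-0.0015,0.001,-0.011,0.003],
    [0,0,-0.007,0],
    [0,0,-0.003,0],
    [0,0,0,0],
  ],
)

```text
t: 35.2
tool_pos: [0.5292, 0.2322, 0.0642]
orientation: [0.707, -0.014, 0.014, -0.707]
wrist_force: [-0.4, -0.5, -2.1]
opening: 0.0575
```

Request:
drive_tool(
  targets=[
    [0,0,0,0],
    [0,0,0,0],
    [0,0,0,0],
  ],
  claw=0.85,
)

```text
t: 35.58
tool_pos: [0.5294, 0.2324, 0.0647]
orientation: [-0.707, 0.014, -0.015, 0.707]
wrist_force: [0.2, -0.2, 0.3]
opening: 0.0726
```

Request:
drive_tool(
  targets=[
    [0,0,0.02,0],
    [0,0,0.04,0],
    [0,0,0.04,0],
    [0,0,0.04,0],
    [-0.04,0,0,0],
  ],
)

```text
t: 36.2
tool_pos: [0.4921, 0.234, 0.209]
orientation: [-0.705, 0.013, -0.018, 0.709]
wrist_force: [-1.8, 1.4, -0.8]
opening: 0.0725
```

Request:
drive_tool(
  targets=[
    [-0.05,0.002,0,0],
    [-0.043,0.002,0,0],
    [0,0,0,0],
  ],
  claw=0.75,
)

```text
t: 36.58
tool_pos: [0.3932, 0.2367, 0.2055]
orientation: [0.708, -0.012, 0.013, -0.706]
wrist_force: [0.8, 1.0, -0.0]
opening: 0.0645
```

```bash
python3 -c "
from h import *
st(); snap('top','t18'); brass('t18'); snap('wrist','w18');big('t18','t18b',150,165,225,112,3.5)
a=cv2.imread('pics/t18.png')[165:277,200:350];b=cv2.imread('pics/w18.png'); a=cv2.resize(a,(560,418),interpolation=cv2.INTER_CUBIC)[:290]; cv2.imwrite('pics/m18.png',np.vstack([a,b[110:420]]))"
```

```text
t 36.58 tcp [0.3932 0.2367 0.2055] openyaw 1.535 down [ 0.002 -0.003 -1.   ] q7 0.367 F [ 0.8  1.  -0. ] op 0.0645
brass px [255. 209.] xy [0.5296 0.231 ] yaw -1.561 size 0.06 0.02
brass px [255.5 198.2] xy [0.5568 0.2301] yaw 1.522 size 0.02 0.059
brass px [255.5 186.8] xy [0.5856 0.2303] yaw 1.525 size 0.019 0.059
brass px [341. 151.] xy [0.6791 0.0145] yaw -0.0 size 0.056 0.056
brass px [46.8 45.2] xy [0.9404 0.7624] yaw -0.796 size 0.07 0.062
```

View pics/m18.png

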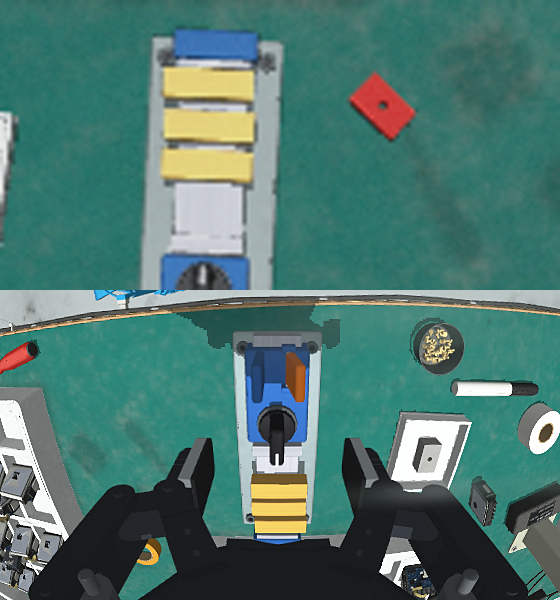

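Request:
drive_tool(
  targets=[
    [0.004,-0.004,-0.04,0],
    [0,0,-0.03,0],
    [0,0,-0.01,0],
    [0,0,0,0],
  ],
)

```text
t: 37.17
tool_pos: [0.4008, 0.2327, 0.1245]
orientation: [-0.707, 0.015, -0.014, 0.707]
wrist_force: [-0.1, 1.0, 0.1]
opening: 0.0639
```

```bash
python3 -c "
from h import *
st()"
```

```text
t 37.17 tcp [0.4008 0.2327 0.1245] openyaw 1.53 down [-0.     0.001 -1.   ] q7 0.256 F [-0.1  1.   0.1] op 0.0639
```

Request:
drive_tool(
  targets=[
    [-0.003,0,-0.02,0],
    [0,0,-0.015,0],
    [0,0,0,0],
  ],
)

```text
t: 37.55
tool_pos: [0.3973, 0.2322, 0.0891]
orientation: [0.707, -0.015, 0.014, -0.707]
wrist_force: [0.3, 0.3, -0.2]
opening: 0.0639
```

Request:
drive_tool(
  targets=[
    [0,0,0,0],
    [0,0,0,0],
    [0,0,0,0],
    [0,0,0,0],
    [0,0,0,0],
  ],
  claw=0.2,
)

```text
t: 38.17
tool_pos: [0.3988, 0.2315, 0.0912]
orientation: [0.708, -0.014, 0.016, -0.706]
wrist_force: [-0.9, -9.3, 16.8]
opening: 0.0291
```

Request:
drive_tool(
  targets=[
    [0.003,0,0.002,0],
    [0.006,-0.0002,0,0],
    [0.006,-0.0002,0,0],
    [0.006,-0.0002,0,0],
    [0.006,-0.0002,0,0],
  ],
)

```text
t: 38.8
tool_pos: [0.4245, 0.2304, 0.0913]
orientation: [0.707, -0.015, 0.015, -0.707]
wrist_force: [-1.6, -6.0, 1.0]
opening: 0.0291
```

Request:
drive_tool(
  targets=[
    [0.004,-0.0002,0,0],
    [0.004,-0.0002,0,0],
    [0.003,-0.0001,0,0],
    [0.002,-0.0001,0,0],
    [0.001,0,0,0],
  ],
)

```text
t: 39.42
tool_pos: [0.4381, 0.2299, 0.0913]
orientation: [0.707, -0.015, 0.015, -0.707]
wrist_force: [-3.1, -5.8, 1.7]
opening: 0.029
```

```bash
python3 -c "
from h import *
st(); snap('top','t19'); brass('t19')"
```

```text
t 39.42 tcp [0.4381 0.2299 0.0913] openyaw 1.529 down [-0.001 -0.001 -1.   ] q7 0.256 F [-3.1 -5.8  1.7] op 0.029
brass px [255. 207.] xy [0.5347 0.231 ] yaw -1.561 size 0.06 0.02
brass px [255.5 198.2] xy [0.5568 0.2301] yaw 1.522 size 0.02 0.059
brass px [255.5 186.8] xy [0.5856 0.2303] yaw 1.525 size 0.019 0.059
brass px [341. 151.] xy [0.6791 0.0145] yaw -0.0 size 0.056 0.056
brass px [47.3 45.4] xy [0.9399 0.761 ] yaw -0.835 size 0.07 0.062
```

Request:
drive_tool(
  targets=[
    [0.002,-0.0001,0,0],
    [0.003,-0.0001,0,0],
    [0.003,-0.0001,0,0],
    [0.002,-0.0001,0,0],
    [0,0,0,0],
  ],
)

```text
t: 40.1
tool_pos: [0.448, 0.2295, 0.0914]
orientation: [0.707, -0.015, 0.015, -0.707]
wrist_force: [-2.9, -4.7, 1.7]
opening: 0.0289
```

Request:
drive_tool(
  targets=[
    [0.001,0,0,0],
    [0.001,0,0,0],
    [0.001,0,0,0],
    [0.001,0,0,0],
    [0,0,0,0],
  ],
)

```text
t: 40.72
tool_pos: [0.4494, 0.2294, 0.0913]
orientation: [0.708, -0.017, 0.013, -0.706]
wrist_force: [-9.6, -7.4, 7.4]
opening: 0.0288
```

```bash
python3 -c "
from h import *
st(); snap('top','t20'); brass('t20')"
```

```text
t 40.73 tcp [0.4494 0.2294 0.0913] openyaw 1.529 down [-0.005 -0.003 -1.   ] q7 0.275 F [-9.6 -7.4  7.4] op 0.0288
brass px [255.7 194.9] xy [0.5651 0.2295] yaw 1.536 size 0.06 0.062
brass px [341. 151.] xy [0.6791 0.0145] yaw -0.0 size 0.056 0.056
brass px [46.8 45.2] xy [0.9404 0.7624] yaw -0.796 size 0.07 0.062
```

Request:
drive_tool(
  targets=[
    [0,0,0,0],
    [0,0,0,0],
    [0,0,0,0],
  ],
  claw=0.75,
)

```text
t: 41.15
tool_pos: [0.4528, 0.2301, 0.0915]
orientation: [0.707, -0.014, 0.015, -0.707]
wrist_force: [-0.6, -0.1, 0.8]
opening: 0.064
```

Request:
drive_tool(
  targets=[
    [0,0,0.02,0],
    [0,0,0.04,0],
    [0.02,0,0.01,0],
    [0.03,0,0,0],
    [0,0,0,0],
  ],
)

```text
t: 41.78
tool_pos: [0.5046, 0.2301, 0.1627]
orientation: [-0.706, 0.015, -0.016, 0.707]
wrist_force: [-1.4, -0.9, -0.0]
opening: 0.064
```

Request:
drive_tool(
  targets=[
    [0,0,0,0],
    [0,0,0,0],
  ],
  claw=0.45,
)

```text
t: 42.02
tool_pos: [0.5013, 0.2306, 0.1616]
orientation: [0.707, -0.014, 0.014, -0.707]
wrist_force: [-0.1, -0.7, 0.6]
opening: 0.0385
```

```bash
python3 -c "
from h import *
st(); snap('wrist','w21');snap('top','t21'); brass('t21')"
```

```text
t 42.02 tcp [0.5013 0.2306 0.1616] openyaw 1.531 down [-0. -0. -1.] q7 0.42 F [-0.1 -0.7  0.6] op 0.0385
brass px [341. 151.] xy [0.6791 0.0145] yaw -0.0 size 0.056 0.056
brass px [47.3 45.4] xy [0.9399 0.761 ] yaw -0.835 size 0.07 0.062
```

Request:
drive_tool(
  targets=[
    [-0.0015,0.002,-0.03,0],
    [0,0,-0.025,0],
    [0,0,-0.015,0],
    [0,0,0,0],
  ],
)

```text
t: 42.62
tool_pos: [0.5001, 0.2322, 0.0906]
orientation: [0.707, -0.015, 0.014, -0.707]
wrist_force: [-0.4, -0.2, 0.6]
opening: 0.0384
```

Request:
drive_tool(
  targets=[
    [0,0,0,0],
    [0,0,0,0],
    [0,0,0,0],
    [0,0,0,0],
    [0,0,0,0],
  ],
  claw=0,
)

```text
t: 43.25
tool_pos: [0.5012, 0.2315, 0.0924]
orientation: [0.708, -0.014, 0.015, -0.706]
wrist_force: [-1.8, -4.2, 5.9]
opening: 0.0113
```

Request:
drive_tool(
  targets=[
    [0,0,0,-0.17],
    [0,0,0,-0.17],
    [0,0,0,-0.17],
    [0,0,0,-0.17],
    [0,0,0,-0.17],
  ],
)

```text
t: 43.88
tool_pos: [0.4996, 0.2282, 0.0924]
orientation: [0.641, -0.306, 0.308, -0.633]
wrist_force: [-6.9, -11.3, 15.9]
opening: 0.0113
```

```bash
python3 -c "
from h import *
s=st();print(s['torque'])"
```

```text
t 43.88 tcp [0.4996 0.2282 0.0924] openyaw 0.673 down [-0.003 -0.01  -1.   ] q7 -0.392 F [ -6.9 -11.3  15.9] op 0.0113
[-2.43032903  1.50070249  0.14232428]
```

Request:
drive_tool(
  targets=[
    [-0.002,-0.003,0.001,-0.17],
    [0,0,0,-0.17],
    [0,0,0,-0.17],
    [0,0,0,-0.17],
    [0,0,0,-0.17],
  ],
)

```text
t: 44.5
tool_pos: [0.4957, 0.227, 0.0925]
orientation: [0.457, -0.541, 0.542, -0.451]
wrist_force: [-9.4, -6.1, 7.5]
opening: 0.0112
```

```bash
python3 -c "
from h import *
s=st();print(s['torque'])"
```

```text
t 44.5 tcp [0.4957 0.227  0.0925] openyaw -0.175 down [-0.006 -0.007 -1.   ] q7 -1.104 F [-9.4 -6.1  7.5] op 0.0112
[-1.24834322  1.72823765  0.16427182]
```

Request:
drive_tool(
  targets=[
    [0,0,0,-0.17],
    [0,0,0,-0.17],
    [0,0,0,-0.17],
    [0,0,0,-0.17],
    [0,0,0,-0.12],
  ],
)

```text
t: 45.12
tool_pos: [0.4927, 0.2288, 0.0924]
orientation: [0.213, -0.675, 0.676, -0.205]
wrist_force: [-14.4, -3.5, 11.5]
opening: 0.0112
```

```bash
python3 -c "
from h import *
s=st();print(s['torque']);snap('wrist','w22')"
```

```text
t 45.12 tcp [0.4927 0.2288 0.0924] openyaw -0.972 down [-0.01  -0.005 -1.   ] q7 -1.775 F [-14.4  -3.5  11.5] op 0.0112
[-0.58405386  2.97857784  0.14703727]
```

Request:
drive_tool(
  targets=[
    [-0.004,0,0.001,-0.14],
    [-0.001,0,0,-0.14],
    [0,0,0,-0.14],
    [0,0,0,-0.14],
    [0,0,0,-0.14],
  ],
)

```text
t: 45.8
tool_pos: [0.4914, 0.2317, 0.0926]
orientation: [0.035, 0.707, -0.705, -0.037]
wrist_force: [-2.6, 5.0, -8.1]
opening: 0.0114
```

Request:
drive_tool(
  targets=[
    [0,0,0,0],
    [0,0,0,0],
    [0,0,0,0],
  ],
  claw=0.4,
)

```text
t: 46.18
tool_pos: [0.4943, 0.2293, 0.0938]
orientation: [0.035, 0.706, -0.706, -0.035]
wrist_force: [-0.8, -0.2, 0.5]
opening: 0.0346
```

```bash
python3 -c "
from h import *
s=st()"
```

```text
t 46.17 tcp [0.4943 0.2293 0.0938] openyaw -1.67 down [ 0.001  0.    -1.   ] q7 -2.364 F [-0.8 -0.2  0.5] op 0.0346
```

Raise clear, swing away, and take the final look.

Request:
drive_tool(
  targets=[
    [0,0,0.03,0],
    [0,0,0.05,0],
    [0,0,0.05,0],
    [0,-0.05,0.02,0.1],
    [0,-0.06,0,0.15],
  ],
)

```text
t: 46.8
tool_pos: [0.4951, 0.1194, 0.246]
orientation: [-0.054, 0.705, -0.705, 0.058]
wrist_force: [1.3, -0.4, -0.5]
opening: 0.034
```

Request:
drive_tool(
  targets=[
    [0,-0.06,0,0.15],
    [0,-0.06,0,0.15],
    [0,-0.06,0,0.15],
    [0,-0.06,0,0],
    [0,-0.05,0,0],
  ],
)

```text
t: 47.42
tool_pos: [0.4933, -0.1732, 0.2438]
orientation: [0.208, -0.675, 0.676, -0.209]
wrist_force: [0.2, 0.3, 0.6]
opening: 0.0338
```

```bash
python3 -c "
from h import *
s=st(); snap('top','t23'); brass('t23'); big('t23','t23b',150,160,160,120,5)"
```

```text
t 47.42 tcp [ 0.4933 -0.1732  0.2438] openyaw -0.973 down [ 0.001 -0.001 -1.   ] q7 -0.773 F [0.2 0.3 0.6] op 0.0338
brass px [255.7 194.9] xy [0.5651 0.2295] yaw 1.536 size 0.06 0.062
brass px [341. 151.] xy [0.6791 0.0145] yaw -0.0 size 0.056 0.056
brass px [46.8 45.2] xy [0.9404 0.7624] yaw -0.796 size 0.07 0.062
```

View pics/t23b.png

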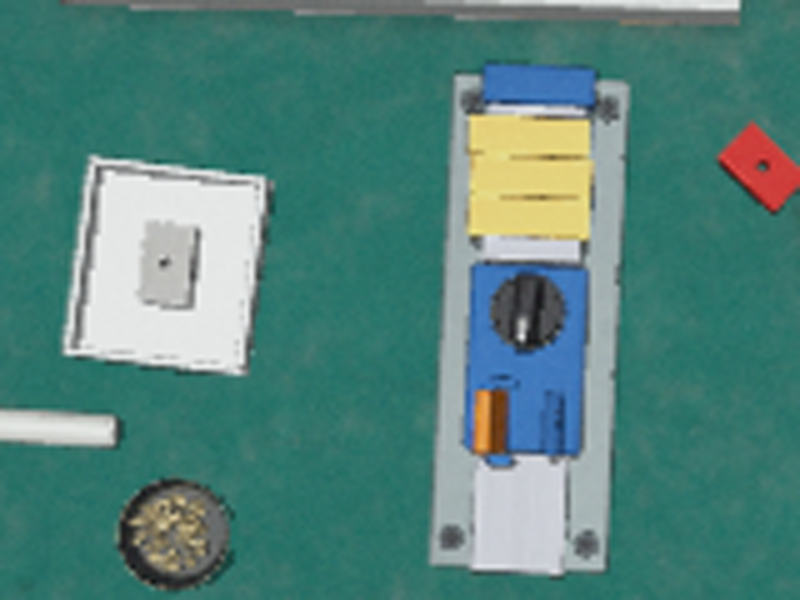

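Request:
drive_tool(
  targets=[
    [0,0.029,0,0.175],
    [0,0.029,0,0.175],
    [0,0.029,0,0.175],
    [0,0.029,0,0.175],
    [0,0.029,0,0.175],
  ],
)

```text
t: 48.1
tool_pos: [0.4937, -0.0244, 0.2437]
orientation: [0.477, -0.522, 0.522, -0.477]
wrist_force: [1.1, 0.1, -0.5]
opening: 0.034
```

Request:
drive_tool(
  targets=[
    [0,0.029,0,0.175],
    [0,0.029,0,0.175],
    [0,0.029,0,0.175],
    [0,0.029,0,0.175],
    [0,0.029,0,0.175],
  ],
)

```text
t: 48.72
tool_pos: [0.4938, 0.1206, 0.2437]
orientation: [-0.653, 0.27, -0.271, 0.653]
wrist_force: [0.0, 0.1, 0.3]
opening: 0.0343
```

Request:
drive_tool(
  targets=[
    [0,0.029,0,0.175],
    [0,0.029,0,0.175],
    [0,0.029,-0.04,0.175],
    [0.002,0.027,-0.04,0.168],
    [0,0,0,0],
  ],
)

```text
t: 49.35
tool_pos: [0.4937, 0.2347, 0.1609]
orientation: [0.707, -0.036, 0.032, -0.706]
wrist_force: [0.3, 0.3, 1.0]
opening: 0.0341
```

```bash
python3 -c "
from h import *
s=st()"
```

```text
t 49.35 tcp [0.4937 0.2347 0.1609] openyaw 1.475 down [-0.006 -0.    -1.   ] q7 0.594 F [0.3 0.3 1. ] op 0.0341
```

Request:
drive_tool(
  targets=[
    [0.0015,-0.002,-0.03,0],
    [0,0,-0.025,0],
    [0,0,-0.013,0],
    [0,0,0,0],
  ],
)

```text
t: 49.85
tool_pos: [0.4976, 0.2312, 0.0957]
orientation: [0.706, -0.035, 0.035, -0.706]
wrist_force: [0.1, -0.5, -1.2]
opening: 0.0339
```

Request:
drive_tool(
  targets=[
    [0,0,0,0],
    [0,0,0,0],
    [0,0,0,0],
    [0,0,0,0],
  ],
  claw=0,
)

```text
t: 50.35
tool_pos: [0.498, 0.2314, 0.0968]
orientation: [0.706, -0.034, 0.036, -0.706]
wrist_force: [-1.3, -1.4, 6.3]
opening: 0.0111
```

Request:
drive_tool(
  targets=[
    [0,0,0,-0.15],
    [0,0,0,-0.15],
    [0,0,0,-0.15],
    [0,0,0,-0.15],
    [0,0,0,-0.15],
  ],
)

```text
t: 50.98
tool_pos: [0.4971, 0.2303, 0.0968]
orientation: [0.645, -0.292, 0.293, -0.643]
wrist_force: [-2.2, -5.5, 9.1]
opening: 0.0108
```

```bash
python3 -c "
from h import *
s=st();print(s['torque'])"
```

```text
t 50.98 tcp [0.4971 0.2303 0.0968] openyaw 0.717 down [-0.    -0.003 -1.   ] q7 -0.112 F [-2.2 -5.5  9.1] op 0.0108
[-1.1095274   0.74123328  0.12749399]
```

Request:
drive_tool(
  targets=[
    [0,0,0,-0.14],
    [0,0,0,-0.14],
    [0,0,0,-0.14],
    [0,0,0,-0.14],
    [0,0,0,-0.1],
  ],
)

```text
t: 51.6
tool_pos: [0.4957, 0.2298, 0.0968]
orientation: [0.516, -0.485, 0.486, -0.513]
wrist_force: [-6.9, -7.1, 12.5]
opening: 0.0109
```

Request:
drive_tool(
  targets=[
    [0,0,0,0],
    [0,0,0,0],
    [0,0,0,0],
  ],
  claw=0.35,
)

```text
t: 51.98
tool_pos: [0.4975, 0.2322, 0.0955]
orientation: [-0.515, 0.484, -0.484, 0.516]
wrist_force: [0.1, 0.3, -0.5]
opening: 0.03
```

Request:
drive_tool(
  targets=[
    [0,0,0.03,0],
    [0,0,0.05,0],
    [0,0,0.05,0],
    [0,-0.05,0.02,0],
    [0,-0.06,0,0],
  ],
)

```text
t: 52.6
tool_pos: [0.4985, 0.1223, 0.2476]
orientation: [-0.514, 0.482, -0.484, 0.518]
wrist_force: [0.1, -1.0, -0.1]
opening: 0.0297
```

Request:
drive_tool(
  targets=[
    [0,-0.06,0,0],
    [0,-0.06,0,0],
    [0,-0.06,0,0],
    [0,-0.06,0,0],
    [0,-0.05,0,0],
  ],
)

```text
t: 53.22
tool_pos: [0.497, -0.1708, 0.2454]
orientation: [-0.515, 0.484, -0.485, 0.515]
wrist_force: [0.2, 0.9, 0.5]
opening: 0.0298
```

```bash
python3 -c "
from h import *
s=st(); snap('top','t24'); brass('t24')
a=cv2.imread('pics/t23.png').astype(int);b=cv2.imread('pics/t24.png').astype(int);d=(abs(a-b).max(2)>40)
n,l,s,c=cv2.connectedComponentsWithStats(d[150:285,100:380].astype(np.uint8))
for r in s[1:]:
  if r[4]>3: print(r+[100,150,0,0,0])
# knob mark: bright pixels in dark knob
g=b[212:234,245:268].min(2); print(g[::1,::1])"
```

```text
t 53.23 tcp [ 0.497  -0.1708  0.2454] openyaw 0.061 down [ 0.001 -0.    -1.   ] q7 0.265 F [0.2 0.9 0.5] op 0.0298
brass px [256. 195.] xy [0.565  0.2288] yaw 0.009 size 0.06 0.061
brass px [341. 151.] xy [0.6791 0.0145] yaw -0.0 size 0.056 0.056
brass px [46.8 45.2] xy [0.9404 0.7624] yaw -0.796 size 0.07 0.062
[244 212  24  10  54]
[248 222  15   9  57]
[249 235   3   2   4]
[245 237   6   3   8]
[242 249  24   5  44]
[[161 158  92 116 113 102  95  91  93  95  95  94 102  94  96 100 124 112
  127 134 134 106 162]
 [108 103  96 129 131 164 160  95  94  76  77  98  99  98  98  94  99 103
  119 119  92 109 163]
 [ 65  68  67  62  62  64  68  63  55  57  53  57  58  54  47  57  95  93
   92  85  41  75 137]
 [ 65  64  62  64  65  60  62  60  56  72  78  68  69  69  65  64  65  67
   67  65  65  61  83]
 [ 67  66  64  68  67  61  62  92  68  52  53  62  52  77  72  67  65  66
   63  62  69  62  82]
 [ 68  65  64  66  64  78  71  67  86  81  78  79  83  65  45  74  65  65
   64  66  64  61  79]
 [ 66  62  63  63  59  71  78  76  79  81  79  80  79  80  78  49  81  67
   62  67  65  62  8
[... 758 characters left out ...]
 68  66  66  57  86]
 [ 65  66  62  64  63  41  80  82  80  77  78  79  78  78  80  52  96  56
   66  65  65  60  88]
 [ 65  62  66  63  66  75  46  74  82  79  78  78  81  71  44  48  57  64
   64  66  62  58 100]
 [ 64  66  63  64  60  67  70  49  38  50  43  39  44  51  86  40  62  65
   68  66  64  73 138]
 [ 67  63  65  64  66  63  66  52  65  77  83  82  58  38  67  61  64  64
   67  61  63  73 138]
 [ 62  66  67  66  64  62  62  64  65  68  64  65  64  68  67  67  65  66
   68  64  64  72 138]
 [ 60  69  64  65  64  62  67  65  64  66  64  69  62  64  68  65  67  61
   63  64  66  71 137]
 [ 65  69  62  62  62  65  63  65  63  69  60  65  63  62  67  68  66  68
   65  62  63  72 139]]
```

```bash
python3 -c "
from h import *
a=cv2.imread('pics/t23.png',0).astype(np.float32);b=cv2.imread('pics/t24.png',0).astype(np.float32)
print(cv2.phaseCorrelate(a[232:262,236:272].copy(),b[232:262,236:272].copy(),cv2.createHanningWindow((36,30),cv2.CV_32F)))
print(cv2.phaseCorrelate(a[170:206,240:275].copy(),b[170:206,240:275].copy()))
for f in('t23','t24'):
  im=cv2.imread(f'pics/{f}.png'); print(f); 
  for c in (250,258,263): print(c,[tuple(im[r,c].tolist()) for r in range(204,216)], [int(im[r,c].min()) for r in range(244,256)])
big('t24','t24b',235,170,45,90,5)"
```

```text
((0.0638866377406444, 0.5558715071704459), 0.9639975894380499)
((0.015117682236063246, 0.021897599136131873), 1.0018264792031712)
t23
250 [(128, 211, 229), (127, 212, 229), (134, 215, 228), (183, 184, 184), (216, 209, 205), (214, 208, 204), (212, 204, 200), (219, 213, 210), (97, 91, 86), (164, 101, 54), (186, 121, 64), (183, 117, 60)] [27, 27, 34, 41, 38, 37, 78, 67, 74, 124, 201, 203]
258 [(127, 212, 228), (125, 212, 228), (124, 211, 228), (136, 174, 187), (214, 209, 205), (216, 208, 205), (214, 205, 203), (212, 204, 202), (91, 86, 84), (142, 85, 47), (190, 123, 66), (82, 70, 62)] [50, 51, 55, 53, 47, 48, 49, 201, 205, 204, 204, 203]
263 [(125, 213, 228), (126, 211, 229), (126, 212, 229), (102, 177, 196), (211, 206, 204), (215, 209, 205), (211, 204, 202), (211, 203, 200), (137, 131, 128), (120, 87, 62), (186, 124, 67), (188, 123, 67)] [60, 60, 64, 62, 64, 63, 47, 144, 154, 161, 142, 124]
t24
250 [(126, 211, 229), (126, 212, 228), (134, 215, 229), (183, 185, 185), (216, 209, 206), (216, 210, 205), (213, 205, 202), (219, 213, 210), (111, 106, 102), (180, 170, 164), (175, 113, 64), (186, 118, 60)] [32, 33, 38, 42, 37, 38, 40, 93, 67, 78, 201, 203]
258 [(124, 211, 228), (129, 214, 230), (124, 211, 227), (136, 174, 187), (213, 207, 205), (215, 207, 205), (214, 206, 203), (211, 204, 201), (103, 99, 94), (106, 102, 98), (154, 98, 54), (190, 124, 69)] [55, 49, 49, 55, 52, 49, 49, 52, 200, 206, 202, 204]
263 [(124, 213, 228), (125, 212, 228), (124, 211, 227), (99, 176, 194), (214, 207, 205), (216, 209, 205), (212, 205, 202), (212, 203, 201), (136, 130, 127), (128, 121, 119), (156, 119, 92), (189, 123, 67)] [60, 62, 63, 61, 62, 62, 62, 58, 145, 157, 140, 125]
```

```bash
python3 -c "
from h import *
a=cv2.imread('pics/top0.png');b=cv2.imread('pics/t23.png');c=cv2.imread('pics/t24.png')
for nm,(y0,y1,x0,x1) in {'lever':(232,249,243,254),'back':(236,250,243,270)}.items():
  t=cv2.resize(a[y0:y1,x0:x1],None,fx=8,fy=8,interpolation=cv2.INTER_CUBIC)
  for n,im in(('t23',b),('t24',c)):
    S=cv2.resize(im[y0-4:y1+12,x0-5:x1+5],None,fx=8,fy=8,interpolation=cv2.INTER_CUBIC)
    m=cv2.matchTemplate(S,t,cv2.TM_CCOEFF_NORMED); _,v,_,p=cv2.minMaxLoc(m); print(nm,n,v,(p[0]/8-5),(p[1]/8-4),'mm',(p[1]/8-4)*2.4)
"
```

```text
lever t23 0.9745314717292786 -0.125 4.0 mm 9.6
lever t24 0.9697848558425903 -0.125 4.875 mm 11.7
back t23 0.9768458008766174 -0.125 4.0 mm 9.6
back t24 0.9627606272697449 -0.125 4.875 mm 11.7
```

Request:
drive_tool(
  targets=[
    [0,0,0,0],
    [0,0,0,0],
    [0,0,0,0],
    [0,0,0,0],
    [0,0,0,0],
  ],
  claw=0.45,
)

```text
t: 53.9
tool_pos: [0.4973, -0.1677, 0.2454]
orientation: [-0.515, 0.484, -0.484, 0.516]
wrist_force: [-0.6, 0.3, -0.4]
opening: 0.0384
```

Request:
drive_tool(
  targets=[
    [0,0,0,0],
    [0,0,0,0],
    [0,0,0,0],
    [0,0,0,0],
    [0,0,0,0],
  ],
)

```text
t: 54.52
tool_pos: [0.4973, -0.1682, 0.2453]
orientation: [-0.515, 0.484, -0.484, 0.515]
wrist_force: [0.3, 1.0, 0.2]
opening: 0.0381
```

```bash
python3 -c "
from h import *
snap('top','t25')
b=cv2.imread('pics/t24.png',0).astype(np.float32)
for f in ('t25','t23'):
  a=cv2.imread(f'pics/{f}.png',0).astype(np.float32)
  print(f,cv2.phaseCorrelate(a[232:262,236:272].copy(),b[232:262,236:272].copy(),cv2.createHanningWindow((36,30),cv2.CV_32F)))
"
```

```text
t25 ((0.018538977221869146, 0.013915239726046025), 0.989762603353571)
t23 ((0.0638866377406444, 0.5558715071704459), 0.9639975894380499)
```

Request:
drive_tool(
  targets=[
    [0,0.045,0,0.163],
    [0,0.045,0,0.163],
    [0,0.045,0,0.163],
    [0,0.045,0,0.163],
    [0,0.045,0,0.163],
  ],
)

```text
t: 55.2
tool_pos: [0.4972, 0.0582, 0.2455]
orientation: [-0.666, 0.238, -0.239, 0.666]
wrist_force: [1.4, -0.0, -0.1]
opening: 0.0383
```

Request:
drive_tool(
  targets=[
    [0,0.045,0,0.163],
    [0,0.045,0,0.163],
    [0,0.045,-0.03,0.163],
    [0.004,0.04,-0.05,0.163],
    [0,0,0,0],
  ],
)

```text
t: 55.82
tool_pos: [0.4984, 0.2329, 0.1629]
orientation: [0.707, -0.016, 0.01, -0.707]
wrist_force: [0.8, -0.8, 1.0]
opening: 0.0383
```

```bash
python3 -c "
from h import *
st()"
```

```text
t 55.83 tcp [0.4984 0.2329 0.1629] openyaw 1.535 down [-0.008 -0.    -1.   ] q7 0.755 F [ 0.8 -0.8  1. ] op 0.0383
```

Request:
drive_tool(
  targets=[
    [0.003,-0.002,0,0],
    [0,0,0,0],
    [0,0,0,0],
  ],
)

```text
t: 56.2
tool_pos: [0.505, 0.2278, 0.1679]
orientation: [-0.707, 0.015, -0.016, 0.707]
wrist_force: [0.4, -0.3, -0.3]
opening: 0.0385
```

```bash
python3 -c "
from h import *
st(); snap('wrist','w26')
def edges(f):
  im=cv2.imread(f'pics/{f}.png'); h=cv2.cvtColor(im,cv2.COLOR_BGR2HSV)
  o=cv2.inRange(h,(5,150,80),(16,255,255)); n,l,s,c=cv2.connectedComponentsWithStats(o); 
  for i in range(1,n):
    if s[i][4]>150: print(f,'orange',s[i],c[i].round(1))
  g=cv2.cvtColor(im,cv2.COLOR_BGR2GRAY); return im
a=edges('w21');b=edges('w26')
# column profile along bed mid: saturation of blue
for f,im in(('w21',a),('w26',b)):
  hs=cv2.cvtColor(im,cv2.COLOR_BGR2HSV); col=hs[:,272:284].astype(int)
  sat=col[:,:,1].mean(1).round(0); hu=col[:,:,0].mean(1).round(0); v=col[:,:,2].mean(1).round(0)
  print(f,[(r,int(hu[r]),int(sat[r]),int(v[r])) for r in range(40,170,2)])
K,T=ld('w21'); print(T[:3,3]); print(ld('w26')[1][:3,3])
"
```

```text
t 56.2 tcp [0.505  0.2278 0.1679] openyaw 1.527 down [ 0.002  0.    -1.   ] q7 0.761 F [ 0.4 -0.3 -0.3] op 0.0385
w21 orange [ 290  110   27   53 1113] [303.3 133.3]
w26 orange [ 293  101   26   50 1165] [305.8 123.8]
w21 [(40, 110, 10, 243), (42, 111, 10, 243), (44, 111, 9, 242), (46, 111, 9, 243), (48, 112, 9, 243), (50, 110, 10, 242), (52, 111, 10, 242), (54, 111, 10, 242), (56, 111, 10, 242), (58, 112, 10, 242), (60, 111, 9, 242), (62, 111, 10, 242), (64, 112, 10, 242), (66, 112, 10, 242), (68, 111, 10, 242), (70, 111, 10, 242), (72, 111, 10, 242), (74, 112, 10, 242), (76, 113, 10, 241), (78, 111, 10, 241), (80, 112, 10, 241), (82, 110, 11, 238), (84, 107, 10, 242), (86, 110, 17, 160), (88, 111, 19, 146), (90, 111, 18, 146), (92, 112, 18, 146), (94, 112, 18, 146), (96, 114, 18, 146), (98, 114, 17, 146), (100, 113, 18, 146), (102, 113, 18, 146), (104, 112, 19, 146), (106, 111, 17, 147), (108, 110, 50, 114), (110, 108, 184, 110), (112, 108, 180, 118), (114, 108, 178, 123), (116, 108, 178, 123), (118, 108, 176, 123), (120, 108, 176, 124), (122, 108, 175, 123), (124, 108, 174, 122), 
[... 1226 characters left out ...]
108, 180, 123), (114, 108, 179, 123), (116, 108, 178, 121), (118, 108, 177, 121), (120, 108, 176, 122), (122, 108, 175, 121), (124, 108, 175, 121), (126, 108, 174, 121), (128, 108, 175, 122), (130, 108, 174, 122), (132, 108, 172, 122), (134, 108, 171, 122), (136, 108, 172, 122), (138, 108, 171, 122), (140, 108, 169, 121), (142, 108, 169, 121), (144, 108, 168, 121), (146, 108, 168, 120), (148, 108, 167, 121), (150, 108, 166, 121), (152, 108, 166, 121), (154, 108, 164, 121), (156, 108, 165, 120), (158, 108, 163, 120), (160, 108, 163, 119), (162, 108, 162, 119), (164, 108, 162, 120), (166, 108, 164, 122), (168, 108, 122, 90)]
[0.41704029 0.23422321 0.28336667]
[0.42046044 0.23181647 0.2894354 ]
```

Convert the carriage's rear edge and the lever centre to world coordinates in both pictures.

```bash
python3 -c "
from h import *
for f,r,u,v in(('w21',108.3,303.3,133.3),('w26',99.2,305.8,123.8)):
  print(f,'rear edge',at(f,278,r,.052,True).round(4),'lever top ctr',at(f,u,v,.085,True).round(4))
# foot end / screws: far edge of bed-foot vs green
for f in('w21','w26'):
  h=cv2.cvtColor(cv2.imread(f'pics/{f}.png'),cv2.COLOR_BGR2HSV); c=h[0:110,255:258].astype(int).mean(1); 
  i=[r for r in range(1,110) if abs(c[r]-c[r-1]).max()>25]; print(f,[(r,c[r].round().astype(int).tolist(),at(f,256,r,.01,True)[0].round(4)) for r in i][:8])
"
```

```text
w21 rear edge [0.4265 0.2341 0.052 ] lever top ctr [0.441 0.249 0.085]
w26 rear edge [0.4242 0.2321 0.052 ] lever top ctr [0.4398 0.2488 0.085 ]
w21 [(2, [95, 33, 116], np.float64(0.3358)), (10, [102, 87, 144], np.float64(0.3431)), (11, [16, 115, 213], np.float64(0.344)), (12, [15, 115, 255], np.float64(0.3449)), (13, [88, 208, 116], np.float64(0.3458)), (14, [87, 169, 126], np.float64(0.3467)), (31, [85, 201, 119], np.float64(0.3617)), (32, [94, 35, 170], np.float64(0.3626))]
w26 [(7, [100, 61, 144], np.float64(0.3428)), (8, [16, 99, 194], np.float64(0.3437)), (9, [16, 111, 243], np.float64(0.3446)), (10, [35, 53, 153], np.float64(0.3456)), (11, [88, 173, 126], np.float64(0.3465)), (12, [86, 144, 131], np.float64(0.3474)), (29, [114, 20, 208], np.float64(0.3628)), (30, [128, 8, 249], np.float64(0.3637))]
```

Request:
drive_tool(
  targets=[
    [0,0,0.05,0],
    [0,-0.05,0.03,0],
    [0,-0.06,0,0],
    [0,-0.06,0,0],
    [0,-0.06,0,0],
  ],
)

```text
t: 56.88
tool_pos: [0.504, -0.0035, 0.2476]
orientation: [0.707, -0.014, 0.016, -0.707]
wrist_force: [0.7, 0.2, 0.0]
opening: 0.0385
```

Request:
drive_tool(
  targets=[
    [0,-0.06,0,0],
    [0,-0.06,0,0],
    [0,0,0,0],
    [0,0,0,0],
  ],
)

```text
t: 57.38
tool_pos: [0.5041, -0.1209, 0.247]
orientation: [-0.707, 0.015, -0.015, 0.707]
wrist_force: [0.2, 0.3, 0.1]
opening: 0.039
```

```bash
python3 -c "
from h import *
st(); snap('top','t27'); brass('t27')
b=cv2.imread('pics/t24.png').astype(int);a=cv2.imread('pics/t27.png').astype(int)
print('changed px near vise/tray',int((abs(a-b).max(2)>50)[150:285,90:300].sum()))
print(robot.job_done())"
```

```text
t 57.38 tcp [ 0.5041 -0.1209  0.247 ] openyaw 1.529 down [ 0.001  0.    -1.   ] q7 1.554 F [0.2 0.3 0.1] op 0.039
brass px [255.7 194.9] xy [0.5651 0.2295] yaw 1.536 size 0.06 0.062
brass px [341. 151.] xy [0.6791 0.0145] yaw -0.0 size 0.056 0.056
brass px [47.3 45.4] xy [0.9399 0.761 ] yaw -0.835 size 0.07 0.062
changed px near vise/tray 0
the job is handed in; nothing more can be done
None
```

The job is done and handed in at about 57 s, in the order asked. I backed the knob off to its stop, squeezed the lever to slide the jaw open, and put the grey block flat in the white tray. Then I laid all three brass standoffs crosswise on the bed (only three were there), slid the jaw up against the row, let go of the lever, and turned the knob clockwise to about 4.7 rad.

**Last checks:**
- The final top image shows one tight 60 x 62 mm brass row, square to the jaws.
- Nothing round the vise or tray had changed between the last two top pictures.
- The lever stood back at rest, and the robot was touching nothing.

**Check that disagreed:** between about 3.2 and 4.7 rad of knob turn the locked carriage crept back 1 to 2 mm, though the row did not move. Pictures from before any tightening and after it put the total creep at about 2 to 2.5 mm. I estimate about 3 mm of spring compression is left, well past the 1.8 mm that 1.5 rad gives. No further creep showed over the next few seconds. The clamping force itself could not be measured directly.

**Lever squeeze:** while I was opening the jaw the wrist force reached about 31 N upward, because the fingertips sat too low. I gripped higher the second time.

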